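# Load a ceramic cartridge fuse into the tester's V-groove

## Task

Take the ceramic fuse from its blue rest, lay it flat in the aluminium V-groove of the fuse tester, near the open end, and let go of it. Then push it gently along the groove under the clear guard until it presses lightly on the sprung brass contact, and leave it there bearing on the contact with the contact partly sprung in; the ceramic is brittle, so do not ram it, and leave the other things on the bench where they are.

Things in the scene. Friction and masses are not known exactly. Their poses are not given: they have to be found in the camera images.
- fuse: White ceramic cartridge fuse with copper end caps: a plain cylinder, diameter 36 mm, length 110 mm, about 0.2 to 0.4 kg (not known exactly). Origin at its centre; its x axis is the cylinder's axis, level. Both ends are the same. It is on the rest at the start, its axis 43.5 mm above the bench. It may roll about its axis.
- rest: Blue plastic rest, fixed: plate 110 x 50 x 6 mm under a short V-groove 70 mm long along its x axis, origin under its centre at bench level. The groove's bottom is 18 mm, its edges 32 mm above the bench, 28 mm apart (outside 33 mm at most), so that fingers closing across a lying fuse pass down on both sides of it; keep fingertips over 10 mm above the bench.
- cradle: Fuse tester base, fixed: grey plate 360 x 80 x 12 mm (x -150 to +210 mm) bearing an aluminium 90 degree V-groove along x (-150 to +150 mm). Origin: bench level, under the groove's middle. +x runs to the test head, the -x end is open. Groove bottom 30 mm, edges 44 mm above the bench, 28 mm apart (outside at most 33 mm): fingers gripping a lying fuse pass outside.
- load (a point): Point near the groove's open end (cradle x = -70 mm) where the centre of a fuse lying there would be, 55.5 mm above the bench; lay the fuse about here (the fuse's centre must be at cradle x below -30 mm). Sliding the fuse along the groove takes a friction force of 1 to 5 N, different every time and fairly steady.
- head: Green test head, fixed at the groove's +x end, axes as the cradle's; origin at bench level on the groove's line, under the front (-x) face of its block (55 x 70 mm, top 90 mm above bench). On the groove's axis a brass contact disc, 26 mm across, faces -x. It is set anew every time: its face stands 20 to 52 mm in front of the block, not measured. More than 15 N on it harms the fuse.
- mouth (a point): Middle of the open mouth of the clear guard, on the groove's axis, 70 mm in front of the head's block; the guard covers the groove from here to the block (60 mm wide inside, roof 83 to 86 mm above the bench). The brass contact within is sprung: it gives 1 mm per 4 N and bottoms after 3.5 mm; groove friction then keeps the pushed fuse bearing on it.
- spool: Bystander: steel-coloured solder spool, 56 mm across, 50 mm high, upright; origin under its centre.
- transformer: Bystander: small transformer, 58 x 55 x 45 mm high, dark core and yellow winding; origin under its centre.
- screwdriver: Bystander: screwdriver lying on the bench on the far side of the tester, about 200 mm long.
Things that resemble listed ones, but are neither listed nor needed, are in the scene too. Of the things like the fuse, leave any that is black; of the rest the smaller one is meant.

How it is judged:
By the outcome, as a careful person would: the job done as asked, in the order asked, and still so for the second after the job is handed in, with the robot touching nothing.
It also fails if it takes over 72 s, if anything falls off the work surface, if the arm or the gripper's body presses on something with over 40 N, if the wrist force passes 120 N, or if a joint passes its speed limit or range.

## Robot

A 6-joint arm with a two-finger parallel gripper is mounted at the origin on the work surface. World frame = base frame: x ahead of the robot, y to its left, z up, the work surface at z = 0. Lengths are in m, angles in degrees, forces in N, time in s.
With the tool pointing down it reaches from about 0.3 to 0.75 m from the base axis. Payload 8.5 kg.
Tool frame: the origin (TCP) lies midway between the tips of the shut fingers; the grasp point (between the pads) lies 19 mm behind it; y points along the fingers, z is the direction in which the jaws open and shut, and the axes are right-handed (so a half turn about y gives the same grasp; the last joint's range is limited). The gripper opens to 85 mm and grips with 20 to 120 N. Pads are 22 mm wide; open, the fingers measure 114 mm over their backs; the gripper's body (76 mm by 85 mm) begins 54 mm behind the grasp point. The pads swing forward as they close: fully open they stand 13 mm farther back than shut.
Start: joints at [61.347, 21.807, 74.336, -0, 83.858, -12.336], TCP at [0.155, 0.528, 0.231] pointing down, gripper open.
Joint ranges: [-178.18, 178.18], [-50.72, 133.34], [12.68, 142.11], [-81.47, 261.47], [9.98, 163.14], [-165.26, 165.26]. Speed limits (degrees/s): [136.94, 136.94, 180, 180, 180, 180].

## Interface

Orientations are given as a 3x3 rotation matrix whose columns are the frame's x, y, z axes.
In Python, from rig import status, imaging, job gives the robot as it stands. The module is installed in compiled form; this text tells all that it offers.
- The arm moves only by the tool jog_arm, never from a script. Its argument "rows" is a list of rows, each an object of numbers: "hand": the opening, from 0 (shut) to 1 (fully open); "dx", "dy", "dz": the shift along the tool's x, y, z in cm; "ax", "ay", "az": the turn, a rotation vector about the tool's x, y, z in degrees. In form: [{"hand": .., "dx": .., "dy": .., "dz": .., "ax": .., "ay": .., "az": ..}, ...]. A call has exactly 5 rows; each row shifts and turns the commanded pose from where the row before left it, along the tool's axes as they then stand; what a row does not reach is not made up. A row lasts 1/12 s, in which the tool goes at most 41.7 mm and 7.16 degrees, less where a joint would pass 70% of its speed; a pose out of reach is approached as far as the arm can. A call is refused whole if a number of a shift passes 4.17 or a number of a turn 7.16, either way. A call with a gripper value outside its range is refused whole. The fingers move at their own pace and stop on an object; "newtons" is the grip in N (left out, the last holds). Time passes only in rows, so rows that do not move let the fingers close, or fill a call up. It gives the time, the measured TCP pose, the force and the opening at its end, in the units of the state.
- status.observe(): the state, without advancing time (a new reading comes with each control period).
- imaging.get_image(name): name is "scene" or "top" or "wrist"; returns the picture (480x640x3 uint8, red, green, blue); there is no depth.
- imaging.camera_model(name): a dict with "K" (3x3 intrinsics, pixels), "position" and "rotation" of the camera in the world; the wrist camera has in their place "tool_from_camera" (4x4, takes a point from camera to tool coordinates, whose origin is the TCP and whose axes are the tool frame's). Camera axes: x right, y down, z forward; pixel columns grow to the right and rows downward; lengths in m; the calibration is good to about 2 mm. A picture is of the moment at which its call begins: read the wrist's pose just before it. camera_model takes no time and is no camera call.
- job.close_job(): hands the job in, once; it reports no verdict.
The state is a dict: "time_s": time; "q": joint angles; "qvel": joint speeds; "joint_efforts": joint torques, N m; "position": TCP position; "tool_rot": TCP orientation; "ft_force": force on the tool from outside, world axes, zero at the start; "wrist_torque": the same for the moment, N m; "grip_width": finger opening in m.
Only numpy, scipy, OpenCV 4.12 (cv2) and the standard library are available. Lean on these libraries where they do the work, as an engineer would, in place of code of your own. Each camera call takes 0.05 s, during which the arm holds its last target.

## Working session

There is one attempt and no reset: what is moved stays moved. The work goes in short steps, Python scripts to look and compute and a tool call to move; the robot and the scene stay as the last step left them, time stands still between calls to the robot, and variables do not carry over. Pictures are saved under pics/ and viewed, and the job is handed in when it is done.

Besides the shell and the picture viewer there is one more tool, called after "Emit:" by a JSON object that holds its "method" and its "body", one argument or row to a line. jog_arm: Moves the arm, as the interface text tells. Its arguments: {"type":"object","properties":{"rows":{"type":"array"},"newtons":{"type":"number"}},"required":["rows"]}

```bash
mkdir -p pics; ls; python3 - <<'E'
from rig import status, imaging
import cv2,numpy as np
np.set_printoptions(precision=4,suppress=True)
s=status.observe();print(s['time_s'],s['position'],s['tool_rot'],s['grip_width'],s['ft_force'])
for n in("scene","top","wrist"):
    cv2.imwrite(f'pics/{n}0.png',imaging.get_image(n)[:,:,::-1]); print(n,imaging.camera_model(n))
E
```

```text
pics
0.0 [0.1544 0.5276 0.2307] [[ 0.9597 -0.0007  0.281 ]
 [-0.281  -0.0014  0.9597]
 [-0.0003 -1.     -0.0015]] 0.08503578716657928 [-0.0293  0.5584 -1.2115]
scene {'K': array([[485.765 ,   0.    , 313.3271],
       [  0.    , 485.765 , 242.4645],
       [  0.    ,   0.    ,   1.    ]]), 'position': array([0.9708, 0.0464, 0.6951]), 'rotation': array([[-0.061 ,  0.8362, -0.545 ],
       [ 0.9981,  0.0452, -0.0424],
       [-0.0108, -0.5466, -0.8373]])}
top {'K': array([[561.855 ,   0.    , 315.5424],
       [  0.    , 561.855 , 255.5138],
       [  0.    ,   0.    ,   1.    ]]), 'position': array([0.3552, 0.0077, 1.2093]), 'rotation': array([[-0.0074, -0.9849,  0.1729],
       [-1.    ,  0.007 , -0.0027],
       [ 0.0015, -0.1729, -0.9849]])}
wrist {'K': array([[367.0907,   0.    , 322.0273],
       [  0.    , 367.0907, 241.3065],
       [  0.    ,   0.    ,   1.    ]]), 'tool_from_camera': array([[ 0.0012,  0.9518,  0.3066, -0.0788],
       [-0.0003, -0.3066,  0.9518, -0.143 ],
       [ 1.    , -0.0012, -0.0001,  0.0007],
       [ 0.    ,  0.    ,  0.    ,  1.    ]])}
```

View pics/scene0.png

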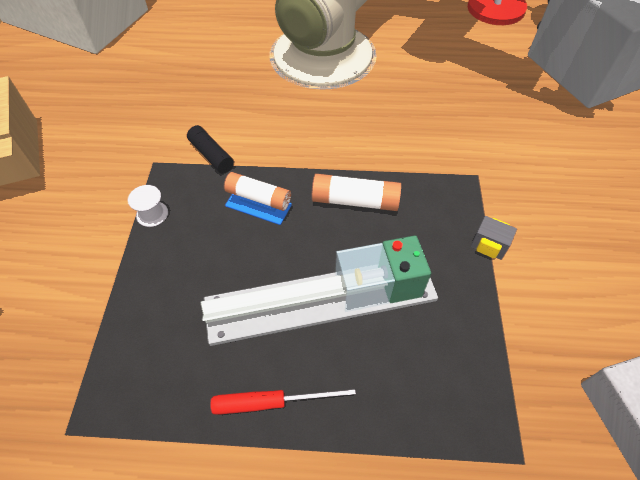

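View pics/top0.png

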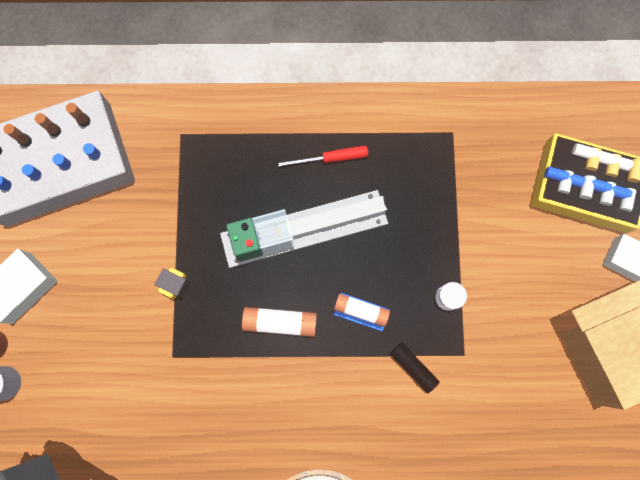

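View pics/wrist0.png

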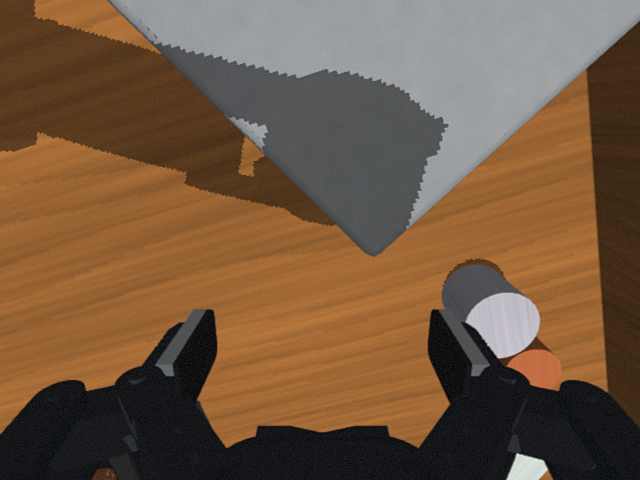

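```bash
cat > h.py <<'E'
import numpy as np,cv2
from rig import status,imaging
np.set_printoptions(precision=4,suppress=True)
M={n:imaging.camera_model(n) for n in("scene","top")}
def ray(n,u,v,z):
    m=M[n];d=m['rotation']@np.linalg.inv(m['K'])@np.array([u,v,1.]);p=m['position'];return p+d*(z-p[2])/d[2]
def proj(n,P):
    m=M[n];c=m['K']@(m['rotation'].T@(np.asarray(P)-m['position']));return c[:2]/c[2]
E
python3 - <<'E'
from h import *
for n,box,zb in(("top",(330,285,400,340),0),("scene",(215,165,300,220),0)):
    im=cv2.imread(f'pics/{n}0.png');x0,y0,x1,y1=box
    hsv=cv2.cvtColor(im,cv2.COLOR_BGR2HSV);H,S,V=cv2.split(hsv)
    m=(((H<18)&(S>100)&(V>90))|((S<60)&(V>140))).astype(np.uint8)
    mm=np.zeros_like(m);mm[y0:y1,x0:x1]=m[y0:y1,x0:x1]
    k,l,st,c=cv2.connectedComponentsWithStats(mm);
    for i in range(1,k):
        if st[i,4]>100:
            pts=np.argwhere(l==i)[:,::-1].astype(np.float32)
            r=cv2.minAreaRect(pts);b=cv2.boxPoints(r);print(n,st[i],r)
            P=np.array([ray(n,*q,0.0435) for q in b]);print(P[:,:2],P.mean(0))
            for a in range(2):
              d=P[a+1]-P[a];print(np.linalg.norm(d),np.degrees(np.arctan2(d[1],d[0])))
a=cv2.imread('pics/top0.png');cv2.imwrite('pics/topc.png',cv2.resize(a[180:345,210:410],None,fx=4,fy=3.6,interpolation=cv2.INTER_CUBIC))
a=cv2.imread('pics/scene0.png');cv2.imwrite('pics/scenec.png',cv2.resize(a[165:345,190:445],None,fx=3,fy=3,interpolation=cv2.INTER_CUBIC))
E
```

```text
top [334 294  56  32 911] ((361.8000183105469, 309.6000061035156), (55.02362823486328, 17.076295852661133), 18.434947967529297)
[[ 0.447  -0.0309]
 [ 0.4806 -0.0425]
 [ 0.4437 -0.1502]
 [ 0.4104 -0.138 ]] [ 0.4454 -0.0904  0.0435]
0.03557605592145694 -19.15685633110312
0.11379099335694953 -108.94933245504265
scene [233 165  67   3 127] ((266.0, 166.0), (2.0, 66.0), 90.0)
[[ 0.389  -0.1405]
 [ 0.383  -0.0223]
 [ 0.3877 -0.0219]
 [ 0.3938 -0.1398]] [ 0.3884 -0.0811  0.0435]
0.11835209005759237 92.93580986620697
0.004755652459511355 4.423219133024412
scene [ 224  172   67   38 1325] ((256.7171630859375, 190.39743041992188), (67.99739074707031, 20.91331672668457), 18.083444595336914)
[[ 0.4468 -0.1524]
 [ 0.4011 -0.1483]
 [ 0.4431 -0.0293]
 [ 0.4862 -0.0365]] [ 0.4443 -0.0916  0.0435]
0.04591683396216182 174.91440578560085
0.12622483935068135 70.55366013946018
```

View pics/topc.png

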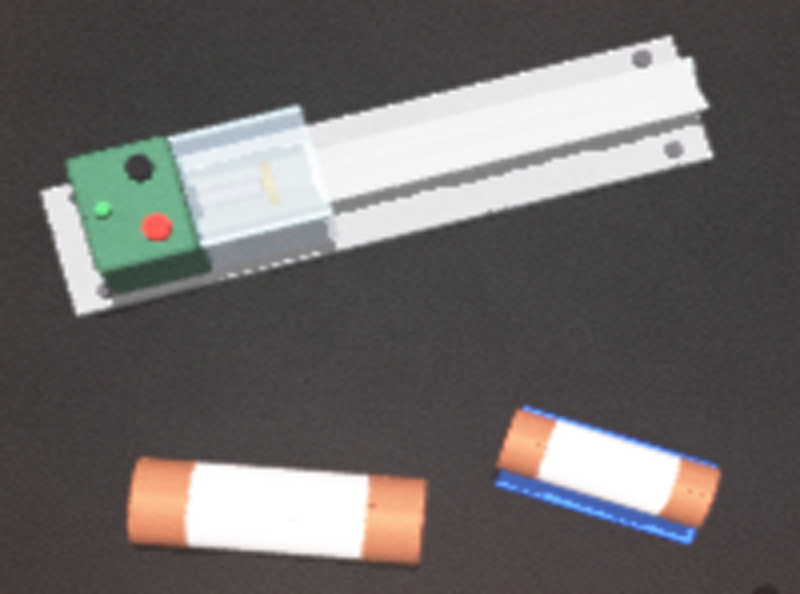

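View pics/scenec.png

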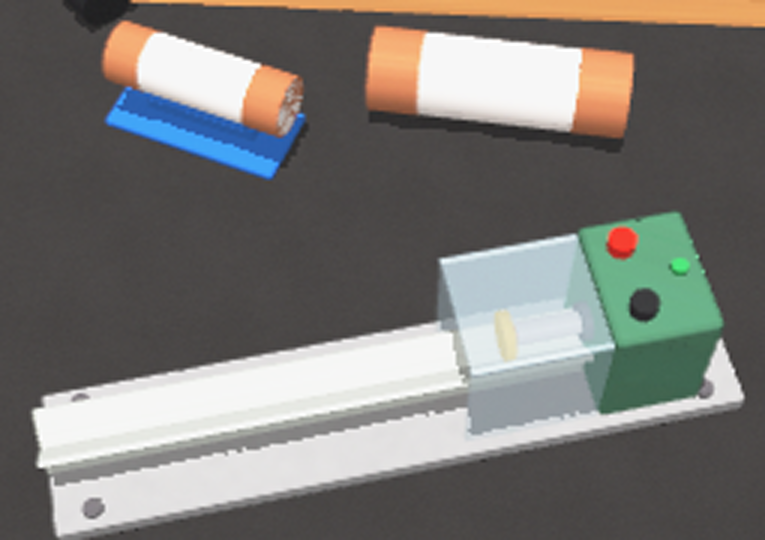

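```bash
cat >> h.py <<'E'
C0=None
E
python3 - <<'E'
from h import *
c=[(378,190),(388,223.6),(229.5,267.8),(220.5,232.8)]
P=np.array([ray('top',*q,.012)[:2] for q in c]);print(P)
for i in range(4):
    d=P[(i+1)%4]-P[i];print(np.linalg.norm(d),np.degrees(np.arctan2(d[1],d[0])))
mid=P.mean(0); 
d=(P[2]+P[3]-P[0]-P[1]);d/=np.linalg.norm(d);print('centre',mid,'ang',np.degrees(np.arctan2(d[1],d[0])),'origin',mid-0.03*d)
S=[(209,343.3),(437.3,299.3)]
Q=np.array([ray('scene',*q,.012)[:2] for q in S]);e=Q[1]-Q[0];print(Q,np.linalg.norm(e),np.degrees(np.arctan2(e[1],e[0])))
o=mid-.03*d;n=np.array([-d[1],d[0]])
for q in Q: print('cradle xy',(q-o)@d,(q-o)@n)
# groove end edges top (z .044)
for u,v in((692,58),(709,107)):
    q=ray('top',210+u/4,180+v/3.6,.044)[:2];print('groove end',(q-o)@d,(q-o)@n)
# contact, head
for nm,u,v,z in(('top',210+269/4,180+183/3.6,.0555),('scene',190+500/3,165+335/3,.0555),('scene',190+580/3,165+232/3,.09),('scene',190+606/3,165+342/3,.09),('top',210+168/4,180+137/3.6,.09),('top',210+196/4,180+240/3.6,.09)):
    q=ray(nm,u,v,z)[:2];print(nm,(q-o)@d,(q-o)@n)
E
```

```text
[[ 0.7113 -0.1347]
 [ 0.635  -0.1545]
 [ 0.5398  0.19  ]
 [ 0.617   0.2111]]
0.07880050248320726 -165.41882482744296
0.3574191555219629 105.45779123115898
0.0800911767168659 15.256907934005417
0.35834629409998753 -74.74997029797514
centre [0.6258 0.028 ] ang 105.3537759085884 origin [ 0.6337 -0.0009]
[[ 0.7128 -0.1318]
 [ 0.6212  0.2108]] 0.3545907750423591 104.96652824525982
cradle xy -0.14709025704919815 -0.041578260907622504
cradle xy 0.20749241905410484 -0.04397483190825508
groove end -0.14966448896221568 -0.015302751735529965
groove end -0.14962572134715682 0.01594633340105562
top 0.08851932862479225 -0.0006459920026030598
scene 0.08636655346999692 -0.0014419919578443263
scene 0.1327516340383215 0.02843362195528881
scene 0.1272216254994551 -0.03378284182944419
top 0.13107898636250678 -0.03252188685407016
top 0.13250196190535063 0.029008807768405025
```

```bash
cat >> h.py <<'E'
def plan(tgt,yaw,n=None):
    s=status.observe();p=s['position'];R=s['tool_rot'];y0=np.degrees(np.arctan2(R[1,0],R[0,0]))
    dy=(yaw-y0+180)%360-180; D=np.array(tgt)-p
    print('t',s['time_s'],'p',p,'yaw',y0,'dyaw',dy,'tilt',R[2],'F',s['ft_force'],'w',s['grip_width'])
    print('needed tool shift cm (now axes)',R.T@D*100)
    if n:
        for i in range(n):
            a=np.radians(y0+dy*i/n);x=np.array([np.cos(a),np.sin(a),0]);z=np.array([-x[1],x[0],0])
            print(f'{{"hand":1,"dx":{x@D/n*100:.2f},"dy":{-D[2]/n*100:.2f},"dz":{z@D/n*100:.2f},"ay":{-dy/n:.2f}}}')
E
python3 -c "
from h import *
plan([.4453,-.0905,.16],-109,20)"
```

```text
t 0.15 p [0.1544 0.5277 0.2309] yaw -16.318133310540915 dyaw -92.68186668945908 tilt [-0.0003 -1.     -0.001 ] F [ 0.2589 -0.4085 -0.2628] w 0.08491404674994334
needed tool shift cm (now axes) [ 45.2856   7.1283 -51.1456]
{"hand":1,"dx":2.26,"dy":0.35,"dz":-2.56,"ay":4.63}
{"hand":1,"dx":2.46,"dy":0.35,"dz":-2.37,"ay":4.63}
{"hand":1,"dx":2.65,"dy":0.35,"dz":-2.16,"ay":4.63}
{"hand":1,"dx":2.81,"dy":0.35,"dz":-1.94,"ay":4.63}
{"hand":1,"dx":2.96,"dy":0.35,"dz":-1.71,"ay":4.63}
{"hand":1,"dx":3.09,"dy":0.35,"dz":-1.46,"ay":4.63}
{"hand":1,"dx":3.20,"dy":0.35,"dz":-1.21,"ay":4.63}
{"hand":1,"dx":3.28,"dy":0.35,"dz":-0.94,"ay":4.63}
{"hand":1,"dx":3.35,"dy":0.35,"dz":-0.68,"ay":4.63}
{"hand":1,"dx":3.39,"dy":0.35,"dz":-0.40,"ay":4.63}
{"hand":1,"dx":3.41,"dy":0.35,"dz":-0.13,"ay":4.63}
{"hand":1,"dx":3.41,"dy":0.35,"dz":0.15,"ay":4.63}
{"hand":1,"dx":3.39,"dy":0.35,"dz":0.42,"ay":4.63}
{"hand":1,"dx":3.34,"dy":0.35,"dz":0.70,"ay":4.63}
{"hand":1,"dx":3.28,"dy":0.35,"dz":0.96,"ay":4.63}
{"hand":1,"dx":3.19,"dy":0.35,"dz":1.23,"ay":4.63}
{"hand":1,"dx":3.08,"dy":0.35,"dz":1.48,"ay":4.63}
{"hand":1,"dx":2.95,"dy":0.35,"dz":1.72,"ay":4.63}
{"hand":1,"dx":2.80,"dy":0.35,"dz":1.96,"ay":4.63}
{"hand":1,"dx":2.63,"dy":0.35,"dz":2.18,"ay":4.63}
```

Emit:
{"method": "jog_arm", "body": {
  "rows": [
    {"hand":1,"dx":2.3,"dy":0.3,"dz":-2.6,"ay":4.6},
    {"hand":1,"dx":2.5,"dy":0.3,"dz":-2.4,"ay":4.6},
    {"hand":1,"dx":2.6,"dy":0.3,"dz":-2.2,"ay":4.6},
    {"hand":1,"dx":2.8,"dy":0.3,"dz":-1.9,"ay":4.6},
    {"hand":1,"dx":3.0,"dy":0.3,"dz":-1.7,"ay":4.6}
  ]
}}

```text
invalid input at $.rows[0]: expected keys hand, dx, dy, dz, ax, ay, az
```

Emit:
{"method": "jog_arm", "body": {
  "rows": [
    {"hand":1,"dx":3.1,"dy":0.3,"dz":-1.5,"ay":4.6},
    {"hand":1,"dx":3.2,"dy":0.3,"dz":-1.2,"ay":4.6},
    {"hand":1,"dx":3.3,"dy":0.3,"dz":-0.9,"ay":4.6},
    {"hand":1,"dx":3.3,"dy":0.3,"dz":-0.7,"ay":4.6},
    {"hand":1,"dx":3.4,"dy":0.3,"dz":-0.4,"ay":4.6}
  ]
}}

```text
invalid input at $.rows[0]: expected keys hand, dx, dy, dz, ax, ay, az
```

Emit:
{"method": "jog_arm", "body": {
  "rows": [
    {"hand":1,"dx":3.4,"dy":0.3,"dz":-0.1,"ay":4.6},
    {"hand":1,"dx":3.4,"dy":0.3,"dz":0.1,"ay":4.6},
    {"hand":1,"dx":3.4,"dy":0.3,"dz":0.4,"ay":4.6},
    {"hand":1,"dx":3.3,"dy":0.3,"dz":0.7,"ay":4.6},
    {"hand":1,"dx":3.3,"dy":0.3,"dz":1.0,"ay":4.6}
  ]
}}

```text
invalid input at $.rows[0]: expected keys hand, dx, dy, dz, ax, ay, az
```

```bash
python3 -c "
from h import *
plan([.4453,-.0905,.16],-109,5)
print(status.observe()['q'])"
```

```text
t 0.15 p [0.1544 0.5277 0.2309] yaw -16.318133310540915 dyaw -92.68186668945908 tilt [-0.0003 -1.     -0.001 ] F [ 0.2589 -0.4085 -0.2628] w 0.08491404674994334
needed tool shift cm (now axes) [ 45.2856   7.1283 -51.1456]
{"hand":1,"dx":9.06,"dy":1.42,"dz":-10.23,"ay":18.54}
{"hand":1,"dx":11.84,"dy":1.42,"dz":-6.82,"ay":18.54}
{"hand":1,"dx":13.39,"dy":1.42,"dz":-2.70,"ay":18.54}
{"hand":1,"dx":13.56,"dy":1.42,"dz":1.70,"ay":18.54}
{"hand":1,"dx":12.32,"dy":1.42,"dz":5.92,"ay":18.54}
[ 61.3454  21.8316  74.3708   0.0023  83.8577 -12.3367]
```

All keys are needed; resending.

Emit:
{"method": "jog_arm", "body": {
  "rows": [
    {"hand":1,"dx":2.3,"dy":0.3,"dz":-2.6,"ax":0,"ay":4.6,"az":0},
    {"hand":1,"dx":2.5,"dy":0.3,"dz":-2.4,"ax":0,"ay":4.6,"az":0},
    {"hand":1,"dx":2.6,"dy":0.3,"dz":-2.2,"ax":0,"ay":4.6,"az":0},
    {"hand":1,"dx":2.8,"dy":0.3,"dz":-1.9,"ax":0,"ay":4.6,"az":0},
    {"hand":1,"dx":3.0,"dy":0.3,"dz":-1.7,"ax":0,"ay":4.6,"az":0}
  ]
}}

```text
time_s: 0.57
position: [0.2278, 0.371, 0.216]
tool_rot: [[0.772, -0.0, 0.636], [-0.636, -0.0, 0.772], [0.0, -1.0, -0.0]]
ft_force: [0.2, 0.7, -0.5]
grip_width: 0.0852
```

Emit:
{"method": "jog_arm", "body": {
  "rows": [
    {"hand":1,"dx":3.1,"dy":0.3,"dz":-1.5,"ax":0,"ay":4.6,"az":0},
    {"hand":1,"dx":3.2,"dy":0.3,"dz":-1.2,"ax":0,"ay":4.6,"az":0},
    {"hand":1,"dx":3.3,"dy":0.3,"dz":-0.9,"ax":0,"ay":4.6,"az":0},
    {"hand":1,"dx":3.3,"dy":0.3,"dz":-0.7,"ax":0,"ay":4.6,"az":0},
    {"hand":1,"dx":3.4,"dy":0.3,"dz":-0.4,"ax":0,"ay":4.6,"az":0}
  ]
}}

```text
time_s: 0.98
position: [0.3012, 0.2167, 0.2012]
tool_rot: [[0.461, 0.0, 0.887], [-0.887, 0.0, 0.461], [0.0, -1.0, 0.0]]
ft_force: [0.7, 0.6, 0.6]
grip_width: 0.0851
```

Emit:
{"method": "jog_arm", "body": {
  "rows": [
    {"hand":1,"dx":3.4,"dy":0.3,"dz":-0.1,"ax":0,"ay":4.6,"az":0},
    {"hand":1,"dx":3.4,"dy":0.3,"dz":0.1,"ax":0,"ay":4.6,"az":0},
    {"hand":1,"dx":3.4,"dy":0.3,"dz":0.4,"ax":0,"ay":4.6,"az":0},
    {"hand":1,"dx":3.3,"dy":0.3,"dz":0.7,"ax":0,"ay":4.6,"az":0},
    {"hand":1,"dx":3.3,"dy":0.3,"dz":1.0,"ax":0,"ay":4.6,"az":0}
  ]
}}

```text
time_s: 1.4
position: [0.3749, 0.0628, 0.1862]
tool_rot: [[0.077, 0.0, 0.997], [-0.997, 0.0, 0.077], [-0.0, -1.0, 0.0]]
ft_force: [1.0, 0.4, -0.5]
grip_width: 0.0853
```

```bash
python3 -c "
from h import *
plan([.4453,-.0905,.16],-109,5)
print(status.observe()['q'])"
```

```text
t 1.4 p [0.3749 0.0628 0.1862] yaw -85.55932976198166 dyaw -23.440670238018356 tilt [-0.0001 -1.      0.0001] F [ 0.9525  0.4415 -0.4806] w 0.08525859296618526
needed tool shift cm (now axes) [15.8319  2.6224  5.8314]
{"hand":1,"dx":3.17,"dy":0.52,"dz":1.17,"ay":4.69}
{"hand":1,"dx":3.06,"dy":0.52,"dz":1.42,"ay":4.69}
{"hand":1,"dx":2.93,"dy":0.52,"dz":1.67,"ay":4.69}
{"hand":1,"dx":2.79,"dy":0.52,"dz":1.90,"ay":4.69}
{"hand":1,"dx":2.62,"dy":0.52,"dz":2.12,"ay":4.69}
[ -8.4959   7.3553 103.0901   0.0058  69.5498 -12.9386]
```

Emit:
{"method": "jog_arm", "body": {
  "rows": [
    {"hand":1,"dx":3.2,"dy":0.5,"dz":1.2,"ax":0,"ay":4.7,"az":0},
    {"hand":1,"dx":3.1,"dy":0.5,"dz":1.4,"ax":0,"ay":4.7,"az":0},
    {"hand":1,"dx":2.9,"dy":0.5,"dz":1.7,"ax":0,"ay":4.7,"az":0},
    {"hand":1,"dx":2.8,"dy":0.5,"dz":1.9,"ax":0,"ay":4.7,"az":0},
    {"hand":1,"dx":2.6,"dy":0.5,"dz":2.1,"ax":0,"ay":4.7,"az":0}
  ]
}}

```text
time_s: 1.82
position: [0.4463, -0.0906, 0.1609]
tool_rot: [[-0.327, -0.0, 0.945], [-0.945, 0.0, -0.327], [-0.0, -1.0, -0.0]]
ft_force: [1.8, 0.6, -0.6]
grip_width: 0.0858
```

```bash
python3 - <<'E'
from h import *
s=status.observe();im=imaging.get_image('wrist')[:,:,::-1].copy();cv2.imwrite('pics/w1.png',im)
plan([.4453,-.0905,.0255],-109)
m=imaging.camera_model('wrist');T=m['tool_from_camera'];K=m['K'];R=s['tool_rot'];p=s['position']
hsv=cv2.cvtColor(im,cv2.COLOR_BGR2HSV);H,S,V=cv2.split(hsv)
mk=((H<18)&(S>100)&(V>90)).astype(np.uint8)
k,l,st,c=cv2.connectedComponentsWithStats(mk)
for i in range(1,k):
    if st[i,4]>300:
        d=R@(T[:3,:3]@np.linalg.inv(K)@np.array([*c[i],1]));o=R@T[:3,3]+p
        print(st[i],c[i],o+d*(.05-o[2])/d[2])
E
```

```text
t 1.8667 p [ 0.4488 -0.0951  0.1602] yaw -109.51188929830836 dyaw 0.511889298308347 tilt [ 0.0016 -1.      0.0016] F [ 2.1935 -5.8678 -0.6181] w 0.08525522676024025
needed tool shift cm (now axes) [-0.3426 13.4658 -0.5063]
[    0     0   251   435 70655] [ 93.5238 209.6226] [ 0.3001 -0.0175  0.05  ]
[ 191   75   91   60 3848] [237.8877 103.519 ] [0.4243 0.0138 0.05  ]
[ 299  161   47   35 1319] [324.5967 178.4723] [ 0.4617 -0.0504  0.05  ]
[ 299  286   51   35 1292] [324.6525 304.5387] [ 0.4302 -0.1417  0.05  ]
[ 529  349  111   80 3200] [604.7278 380.0594] [ 0.6264 -0.2833  0.05  ]
[ 216  363   82   85 2747] [259.8944 409.9705] [ 0.3454 -0.2182  0.05  ]
[ 92 453  47  27 880] [115.7227 468.6875] [ 0.1968 -0.2363  0.05  ]
[506 453  48  27 887] [528.4972 468.6573] [ 0.551  -0.3589  0.05  ]
```

View pics/w1.png

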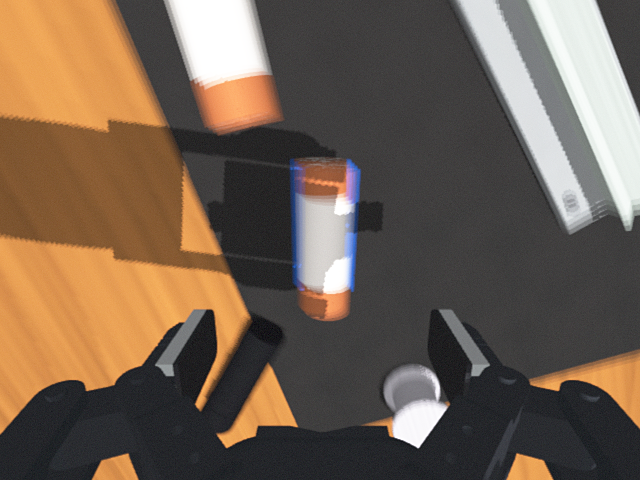

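Emit:
{"method": "jog_arm", "body": {
  "rows": [
    {"hand":1,"dx":0,"dy":0,"dz":0,"ax":0,"ay":0,"az":0},
    {"hand":1,"dx":0,"dy":1,"dz":0,"ax":0,"ay":0,"az":0},
    {"hand":1,"dx":0,"dy":2,"dz":0,"ax":0,"ay":0,"az":0},
    {"hand":1,"dx":0,"dy":1,"dz":0,"ax":0,"ay":0,"az":0},
    {"hand":1,"dx":0,"dy":0,"dz":0,"ax":0,"ay":0,"az":0}
  ]
}}

```text
time_s: 2.28
position: [0.4446, -0.0876, 0.1198]
tool_rot: [[-0.321, -0.004, 0.947], [-0.947, 0.002, -0.321], [-0.001, -1.0, -0.004]]
ft_force: [-0.6, 0.6, 0.5]
grip_width: 0.0859
```

```bash
python3 - <<'E'
from h import *
s=status.observe();im=imaging.get_image('wrist')[:,:,::-1].copy();cv2.imwrite('pics/w2.png',im)
plan([.4453,-.0905,.0255],-109)
m=imaging.camera_model('wrist');T=m['tool_from_camera'];K=m['K'];R=s['tool_rot'];p=s['position']
hsv=cv2.cvtColor(im,cv2.COLOR_BGR2HSV);H,S,V=cv2.split(hsv)
mk=((H<18)&(S>100)&(V>70)).astype(np.uint8)
k,l,st,c=cv2.connectedComponentsWithStats(mk)
for i in range(1,k):
    if st[i,4]>300 and 250<c[i][0]<400:
        d=R@(T[:3,:3]@np.linalg.inv(K)@np.array([*c[i],1]));o=R@T[:3,3]+p
        print(st[i],c[i],o+d*(.052-o[2])/d[2])
E
```

```text
t 2.3333 p [ 0.4453 -0.0879  0.1209] yaw -108.74658651226864 dyaw -0.25341348773136474 tilt [-0.0004 -1.     -0.0022] F [-0.3708  0.0583  0.2077] w 0.08549879447100331
needed tool shift cm (now axes) [0.247  9.5399 0.1067]
[ 295  169   61   44 2351] [325.1735 191.2888] [ 0.4592 -0.0483  0.052 ]
[ 296  309   56   40 1673] [323.8081 330.4967] [ 0.4291 -0.1349  0.052 ]
[235 395  44  48 645] [256.9194 421.2434] [ 0.3598 -0.1898  0.052 ]
```

View pics/w2.png

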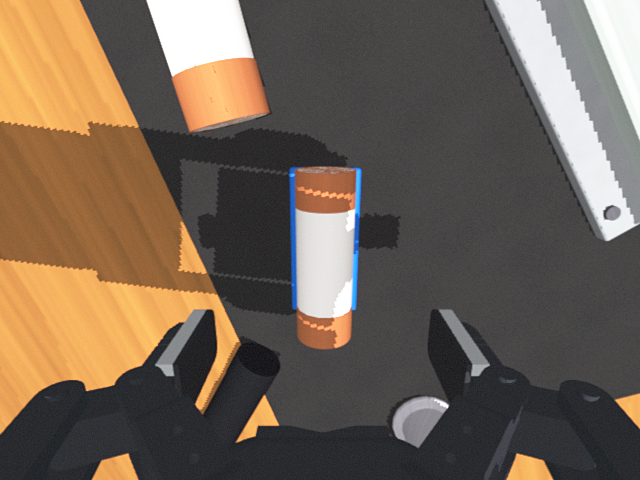

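```bash
python3 - <<'E'
from h import *
for q in((391,349),(404,344),(397,346)): print(ray('top',*q,.03))
E
```

```text
[ 0.3645 -0.1504  0.03  ]
[ 0.3745 -0.1776  0.03  ]
[ 0.3705 -0.163   0.03  ]
```

Emit:
{"method": "jog_arm", "body": {
  "rows": [
    {"hand":0.7,"dx":0.2,"dy":1.5,"dz":0.1,"ax":0,"ay":0,"az":0},
    {"hand":0.7,"dx":0,"dy":1.5,"dz":0,"ax":0,"ay":0.2,"az":0},
    {"hand":0.7,"dx":0,"dy":1,"dz":0,"ax":0,"ay":0,"az":0},
    {"hand":0.7,"dx":0,"dy":0,"dz":0,"ax":0,"ay":0,"az":0},
    {"hand":0.7,"dx":0,"dy":0,"dz":0,"ax":0,"ay":0,"az":0}
  ]
}}

```text
time_s: 2.75
position: [0.4465, -0.0908, 0.082]
tool_rot: [[-0.325, 0.0, 0.946], [-0.946, -0.0, -0.325], [0.0, -1.0, 0.0]]
ft_force: [0.2, 0.4, 0.7]
grip_width: 0.0599
```

```bash
python3 - <<'E'
from h import *
cv2.imwrite('pics/w3.png',imaging.get_image('wrist')[:,:,::-1])
plan([.4453,-.0905,.0255],-109)
E
```

```text
t 2.8 p [ 0.4467 -0.091   0.0823] yaw -108.98164992258695 dyaw -0.018350077413060717 tilt [ 0.0002 -1.      0.0014] F [-0.3817  0.0007 -0.0396] w 0.059782943676849075
needed tool shift cm (now axes) [ 0.0004  5.6818 -0.1556]
```

View pics/w3.png

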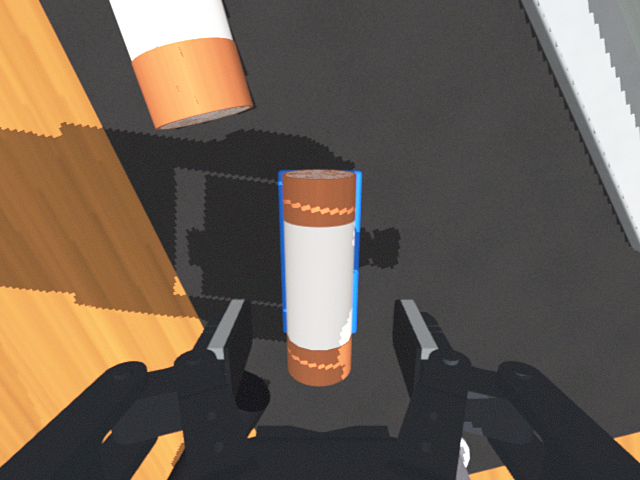

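Emit:
{"method": "jog_arm", "body": {
  "rows": [
    {"hand":0.7,"dx":0,"dy":1.5,"dz":-0.05,"ax":0,"ay":0,"az":0},
    {"hand":0.7,"dx":0,"dy":1.5,"dz":0,"ax":0,"ay":0,"az":0},
    {"hand":0.7,"dx":0,"dy":1.5,"dz":0,"ax":0,"ay":0,"az":0},
    {"hand":0.7,"dx":0,"dy":1.1,"dz":0,"ax":0,"ay":0,"az":0},
    {"hand":0.7,"dx":0,"dy":0,"dz":0,"ax":0,"ay":0,"az":0}
  ]
}}

```text
time_s: 3.22
position: [0.4455, -0.0906, 0.0248]
tool_rot: [[-0.326, -0.001, 0.945], [-0.945, 0.001, -0.326], [-0.0, -1.0, -0.001]]
ft_force: [0.5, 0.3, 0.2]
grip_width: 0.0597
```

Emit:
{"method": "jog_arm", "body": {
  "rows": [
    {"hand":0.3,"dx":0,"dy":0,"dz":0,"ax":0,"ay":0,"az":0},
    {"hand":0.3,"dx":0,"dy":0,"dz":0,"ax":0,"ay":0,"az":0},
    {"hand":0.3,"dx":0,"dy":0,"dz":0,"ax":0,"ay":0,"az":0},
    {"hand":0.3,"dx":0,"dy":0,"dz":0,"ax":0,"ay":0,"az":0},
    {"hand":0.3,"dx":0,"dy":0,"dz":0,"ax":0,"ay":0,"az":0}
  ],
  "newtons": 35
}}

```text
time_s: 3.63
position: [0.4448, -0.0904, 0.0264]
tool_rot: [[-0.326, -0.002, 0.945], [-0.945, 0.001, -0.326], [0.0, -1.0, -0.002]]
ft_force: [-6.6, 1.1, 5.5]
grip_width: 0.035
```

Emit:
{"method": "jog_arm", "body": {
  "rows": [
    {"hand":0.2,"dx":0,"dy":-0.3,"dz":0,"ax":0,"ay":0,"az":0},
    {"hand":0.2,"dx":0,"dy":-1,"dz":0,"ax":0,"ay":0,"az":0},
    {"hand":0.2,"dx":0,"dy":-2,"dz":0,"ax":0,"ay":0,"az":0},
    {"hand":0.2,"dx":0,"dy":-2,"dz":0,"ax":0,"ay":0,"az":0},
    {"hand":0.2,"dx":0,"dy":-2,"dz":0,"ax":0,"ay":0,"az":0}
  ]
}}

```text
time_s: 4.05
position: [0.4458, -0.0908, 0.0999]
tool_rot: [[-0.326, 0.001, 0.945], [-0.945, -0.0, -0.326], [0.0, -1.0, 0.001]]
ft_force: [0.5, -0.3, -3.9]
grip_width: 0.0348
```

```bash
python3 - <<'E'
from h import *
cv2.imwrite('pics/w4.png',imaging.get_image('wrist')[:,:,::-1])
a=np.radians(105.2);d=np.array([np.cos(a),np.sin(a)]);o=np.array([.6335,-.001]);q=o-.07*d
print(q);plan([*q,.11],-74.8,10)
E
```

```text
[ 0.6519 -0.0686]
t 4.1 p [ 0.4474 -0.0915  0.1032] yaw -108.99694401154285 dyaw 34.196944011542854 tilt [ 0.0009 -1.      0.0069] F [ 2.2619 -0.0089  2.6021] w 0.03498025855549417
needed tool shift cm (now axes) [-8.8231 -0.5576 18.5844]
{"hand":1,"dx":-0.88,"dy":-0.07,"dz":1.86,"ay":-3.42}
{"hand":1,"dx":-0.77,"dy":-0.07,"dz":1.91,"ay":-3.42}
{"hand":1,"dx":-0.65,"dy":-0.07,"dz":1.95,"ay":-3.42}
{"hand":1,"dx":-0.54,"dy":-0.07,"dz":1.99,"ay":-3.42}
{"hand":1,"dx":-0.42,"dy":-0.07,"dz":2.01,"ay":-3.42}
{"hand":1,"dx":-0.30,"dy":-0.07,"dz":2.04,"ay":-3.42}
{"hand":1,"dx":-0.18,"dy":-0.07,"dz":2.05,"ay":-3.42}
{"hand":1,"dx":-0.05,"dy":-0.07,"dz":2.06,"ay":-3.42}
{"hand":1,"dx":0.07,"dy":-0.07,"dz":2.06,"ay":-3.42}
{"hand":1,"dx":0.19,"dy":-0.07,"dz":2.05,"ay":-3.42}
```

View pics/w4.png

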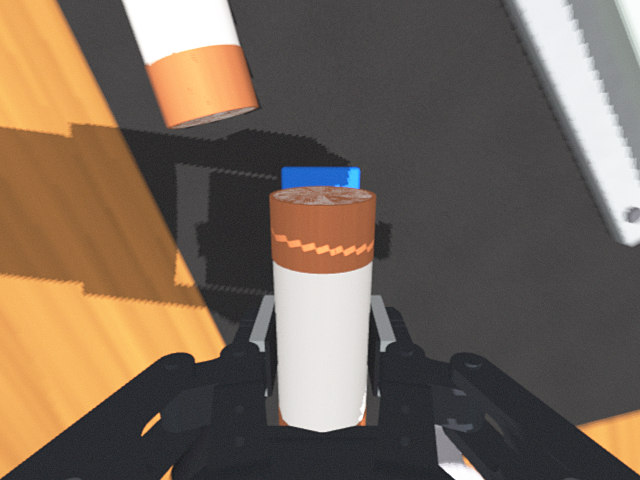

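Emit:
{"method": "jog_arm", "body": {
  "rows": [
    {"hand":0.2,"dx":-0.9,"dy":-0.1,"dz":1.9,"ax":0,"ay":-3.4,"az":0},
    {"hand":0.2,"dx":-0.8,"dy":-0.1,"dz":1.9,"ax":0,"ay":-3.4,"az":0},
    {"hand":0.2,"dx":-0.6,"dy":-0.1,"dz":1.9,"ax":0,"ay":-3.4,"az":0},
    {"hand":0.2,"dx":-0.5,"dy":-0.1,"dz":2.0,"ax":0,"ay":-3.4,"az":0},
    {"hand":0.2,"dx":-0.4,"dy":-0.1,"dz":2.0,"ax":0,"ay":-3.4,"az":0}
  ]
}}

```text
time_s: 4.52
position: [0.5487, -0.0799, 0.1034]
tool_rot: [[-0.032, 0.0, 0.999], [-0.999, -0.0, -0.032], [0.0, -1.0, 0.0]]
ft_force: [-0.7, -0.5, -2.6]
grip_width: 0.0351
```

Emit:
{"method": "jog_arm", "body": {
  "rows": [
    {"hand":0.2,"dx":-0.3,"dy":-0.1,"dz":2.0,"ax":0,"ay":-3.4,"az":0},
    {"hand":0.2,"dx":-0.2,"dy":-0.1,"dz":2.0,"ax":0,"ay":-3.4,"az":0},
    {"hand":0.2,"dx":0,"dy":0,"dz":2.0,"ax":0,"ay":-3.4,"az":0},
    {"hand":0.2,"dx":0.1,"dy":0,"dz":2.0,"ax":0,"ay":-3.4,"az":0},
    {"hand":0.2,"dx":0.2,"dy":0,"dz":1.6,"ax":0,"ay":-3.4,"az":0}
  ]
}}

```text
time_s: 4.93
position: [0.645, -0.0703, 0.1051]
tool_rot: [[0.262, 0.0, 0.965], [-0.965, -0.0, 0.262], [0.0, -1.0, 0.0]]
ft_force: [-0.1, 1.3, -2.4]
grip_width: 0.0348
```

Emit:
{"method": "jog_arm", "body": {
  "rows": [
    {"hand":0.2,"dx":0,"dy":0,"dz":0,"ax":0,"ay":0,"az":0},
    {"hand":0.2,"dx":0,"dy":0,"dz":0,"ax":0,"ay":0,"az":0},
    {"hand":0.2,"dx":0,"dy":0,"dz":0,"ax":0,"ay":0,"az":0},
    {"hand":0.2,"dx":0,"dy":0,"dz":0,"ax":0,"ay":0,"az":0},
    {"hand":0.2,"dx":0,"dy":0,"dz":0,"ax":0,"ay":0,"az":0}
  ]
}}

```text
time_s: 5.35
position: [0.6433, -0.0707, 0.1055]
tool_rot: [[0.258, -0.0, 0.966], [-0.966, 0.0, 0.258], [-0.0, -1.0, -0.0]]
ft_force: [0.8, -0.1, -3.3]
grip_width: 0.0346
```

```bash
python3 - <<'E'
from h import *
plan([.6519,-.0686,.11],-74.8)
cv2.imwrite('pics/w5.png',imaging.get_image('wrist')[:,:,::-1])
E
```

```text
t 5.35 p [ 0.6433 -0.0707  0.1055] yaw -75.06059830926355 dyaw 0.2605983092635711 tilt [-0.     -1.     -0.0001] F [ 0.7713 -0.0867 -3.2947] w 0.03463762438197445
needed tool shift cm (now axes) [ 0.0224 -0.4459  0.8885]
```

View pics/w5.png

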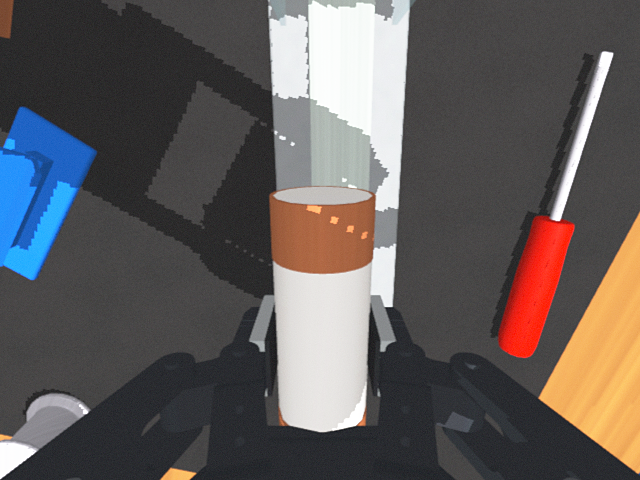

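Emit:
{"method": "jog_arm", "body": {
  "rows": [
    {"hand":0.2,"dx":0,"dy":1,"dz":0.4,"ax":0,"ay":-0.3,"az":0},
    {"hand":0.2,"dx":0,"dy":1.5,"dz":0.5,"ax":0,"ay":0,"az":0},
    {"hand":0.2,"dx":0,"dy":1.5,"dz":0,"ax":0,"ay":0,"az":0},
    {"hand":0.2,"dx":0,"dy":1,"dz":0,"ax":0,"ay":0,"az":0},
    {"hand":0.2,"dx":0,"dy":0,"dz":0,"ax":0,"ay":0,"az":0}
  ]
}}

```text
time_s: 5.82
position: [0.6511, -0.0677, 0.0516]
tool_rot: [[0.264, -0.006, 0.965], [-0.965, 0.002, 0.264], [-0.003, -1.0, -0.005]]
ft_force: [-0.5, -0.4, -3.4]
grip_width: 0.0349
```

```bash
python3 - <<'E'
from h import *
cv2.imwrite('pics/w6.png',imaging.get_image('wrist')[:,:,::-1])
plan([.6519,-.0686,.0375],-74.8)
im=imaging.get_image('top')[:,:,::-1];cv2.imwrite('pics/t6.png',cv2.resize(im[170:300,210:410],None,fx=4,fy=4))
E
```

```text
t 5.8667 p [ 0.6518 -0.068   0.0533] yaw -74.7177257063517 dyaw -0.08227429364831096 tilt [-0.0018 -1.     -0.003 ] F [ 0.3803  0.1132 -3.4344] w 0.034297729895724535
needed tool shift cm (now axes) [ 0.0642  1.5828 -0.0025]
```

View pics/w6.png

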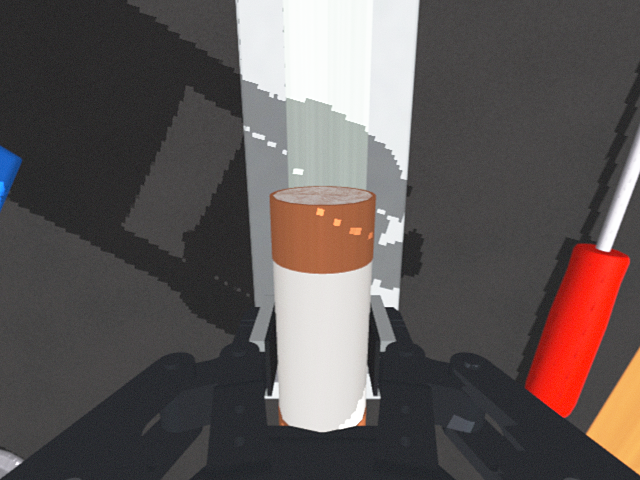

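View pics/t6.png

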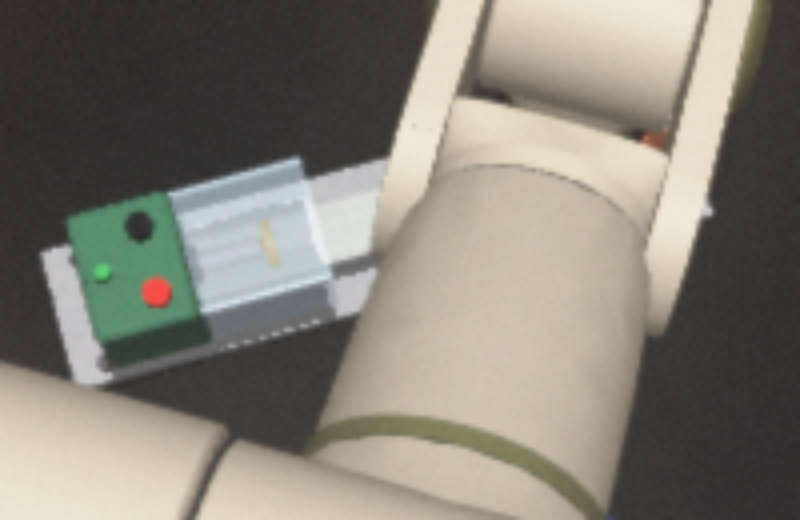

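Emit:
{"method": "jog_arm", "body": {
  "rows": [
    {"hand":0.2,"dx":0,"dy":0.5,"dz":0.1,"ax":0,"ay":0,"az":0},
    {"hand":0.2,"dx":0,"dy":0.5,"dz":0,"ax":0,"ay":0,"az":0},
    {"hand":0.2,"dx":0,"dy":0.3,"dz":0,"ax":0,"ay":0,"az":0},
    {"hand":0.2,"dx":0,"dy":0,"dz":0,"ax":0,"ay":0,"az":0},
    {"hand":0.2,"dx":0,"dy":0,"dz":0,"ax":0,"ay":0,"az":0}
  ]
}}

```text
time_s: 6.33
position: [0.6534, -0.068, 0.0423]
tool_rot: [[0.264, -0.0, 0.965], [-0.965, 0.0, 0.264], [-0.0, -1.0, -0.0]]
ft_force: [-0.1, 0.0, -2.9]
grip_width: 0.0348
```

Emit:
{"method": "jog_arm", "body": {
  "rows": [
    {"hand":0.2,"dx":0,"dy":0.1,"dz":0,"ax":0,"ay":0,"az":0},
    {"hand":0.2,"dx":0,"dy":0.05,"dz":0,"ax":0,"ay":0,"az":0},
    {"hand":0.2,"dx":0,"dy":0,"dz":0,"ax":0,"ay":0,"az":0},
    {"hand":0.2,"dx":0,"dy":0,"dz":0,"ax":0,"ay":0,"az":0},
    {"hand":0.2,"dx":0,"dy":0,"dz":0,"ax":0,"ay":0,"az":0}
  ]
}}

```text
time_s: 6.75
position: [0.6535, -0.068, 0.0409]
tool_rot: [[0.264, 0.0, 0.965], [-0.965, -0.0, 0.264], [0.0, -1.0, 0.0]]
ft_force: [0.1, 0.0, -2.9]
grip_width: 0.0347
```

Emit:
{"method": "jog_arm", "body": {
  "rows": [
    {"hand":0.2,"dx":0,"dy":0.1,"dz":0,"ax":0,"ay":0,"az":0},
    {"hand":0.2,"dx":0,"dy":0.1,"dz":0,"ax":0,"ay":0,"az":0},
    {"hand":0.2,"dx":0,"dy":0,"dz":0,"ax":0,"ay":0,"az":0},
    {"hand":0.2,"dx":0,"dy":0,"dz":0,"ax":0,"ay":0,"az":0},
    {"hand":0.2,"dx":0,"dy":0,"dz":0,"ax":0,"ay":0,"az":0}
  ]
}}

```text
time_s: 7.17
position: [0.6534, -0.068, 0.0388]
tool_rot: [[0.264, -0.0, 0.965], [-0.965, 0.0, 0.264], [-0.0, -1.0, -0.0]]
ft_force: [-0.9, 0.2, -2.7]
grip_width: 0.0349
```

Emit:
{"method": "jog_arm", "body": {
  "rows": [
    {"hand":0.2,"dx":0,"dy":0.1,"dz":0,"ax":0,"ay":0,"az":0},
    {"hand":0.2,"dx":0,"dy":0,"dz":0,"ax":0,"ay":0,"az":0},
    {"hand":0.2,"dx":0,"dy":0,"dz":0,"ax":0,"ay":0,"az":0},
    {"hand":0.2,"dx":0,"dy":0,"dz":0,"ax":0,"ay":0,"az":0},
    {"hand":0.2,"dx":0,"dy":0,"dz":0,"ax":0,"ay":0,"az":0}
  ]
}}

```text
time_s: 7.58
position: [0.6534, -0.068, 0.0386]
tool_rot: [[0.264, 0.0, 0.965], [-0.965, -0.0, 0.264], [0.0, -1.0, 0.0]]
ft_force: [-5.3, 0.5, 5.7]
grip_width: 0.035
```

Emit:
{"method": "jog_arm", "body": {
  "rows": [
    {"hand":0.2,"dx":0,"dy":0.03,"dz":-0.08,"ax":0,"ay":0,"az":0},
    {"hand":0.2,"dx":0,"dy":0.03,"dz":0,"ax":0,"ay":0,"az":0},
    {"hand":0.2,"dx":0,"dy":0,"dz":0,"ax":0,"ay":0,"az":0},
    {"hand":0.2,"dx":0,"dy":0,"dz":0,"ax":0,"ay":0,"az":0},
    {"hand":0.2,"dx":0,"dy":0,"dz":0,"ax":0,"ay":0,"az":0}
  ]
}}

```text
time_s: 8.0
position: [0.6533, -0.0681, 0.0385]
tool_rot: [[0.264, 0.002, 0.965], [-0.965, -0.0, 0.264], [0.001, -1.0, 0.002]]
ft_force: [-2.1, 1.3, 8.0]
grip_width: 0.035
```

Seated (mostly vertical load). Release gently.

Emit:
{"method": "jog_arm", "body": {
  "rows": [
    {"hand":0.45,"dx":0,"dy":0,"dz":0,"ax":0,"ay":0,"az":0},
    {"hand":0.5,"dx":0,"dy":0,"dz":0,"ax":0,"ay":0,"az":0},
    {"hand":0.6,"dx":0,"dy":0,"dz":0,"ax":0,"ay":0,"az":0},
    {"hand":0.7,"dx":0,"dy":0,"dz":0,"ax":0,"ay":0,"az":0},
    {"hand":0.7,"dx":0,"dy":0,"dz":0,"ax":0,"ay":0,"az":0}
  ]
}}

```text
time_s: 8.42
position: [0.6527, -0.0682, 0.0371]
tool_rot: [[0.263, -0.0, 0.965], [-0.965, 0.0, 0.263], [-0.0, -1.0, -0.0]]
ft_force: [1.1, -0.0, -0.3]
grip_width: 0.0598
```

Emit:
{"method": "jog_arm", "body": {
  "rows": [
    {"hand":0.7,"dx":0,"dy":-0.5,"dz":0,"ax":0,"ay":0,"az":0},
    {"hand":0.7,"dx":0,"dy":-1.5,"dz":0,"ax":0,"ay":0,"az":0},
    {"hand":0.7,"dx":0,"dy":-2,"dz":0,"ax":0,"ay":0,"az":0},
    {"hand":0.7,"dx":0,"dy":-2,"dz":0,"ax":0,"ay":0,"az":0},
    {"hand":0.7,"dx":0,"dy":-1,"dz":0,"ax":0,"ay":0,"az":0}
  ]
}}

```text
time_s: 8.83
position: [0.6535, -0.0684, 0.1101]
tool_rot: [[0.264, 0.004, 0.965], [-0.965, -0.001, 0.264], [0.002, -1.0, 0.003]]
ft_force: [-0.3, 0.2, 0.1]
grip_width: 0.0599
```

```bash
python3 - <<'E'
from h import *
plan([.6519,-.0686,.0375],-74.8)
cv2.imwrite('pics/w7.png',imaging.get_image('wrist')[:,:,::-1])
im=imaging.get_image('scene')[:,:,::-1];cv2.imwrite('pics/s7.png',im)
E
```

```text
t 8.8333 p [ 0.6535 -0.0684  0.1101] yaw -74.71411265047614 dyaw -0.08588734952385835 tilt [ 0.002  -1.      0.0032] F [-0.3005  0.2043  0.1468] w 0.059850890036949496
needed tool shift cm (now axes) [-0.0358  7.2581 -0.1837]
```

View pics/w7.png

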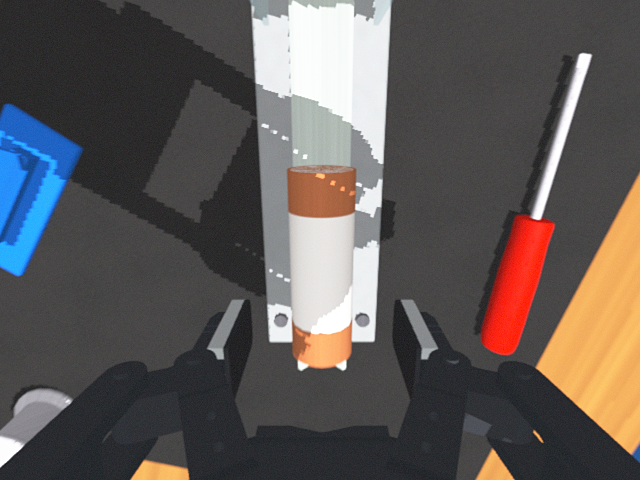

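View pics/s7.png

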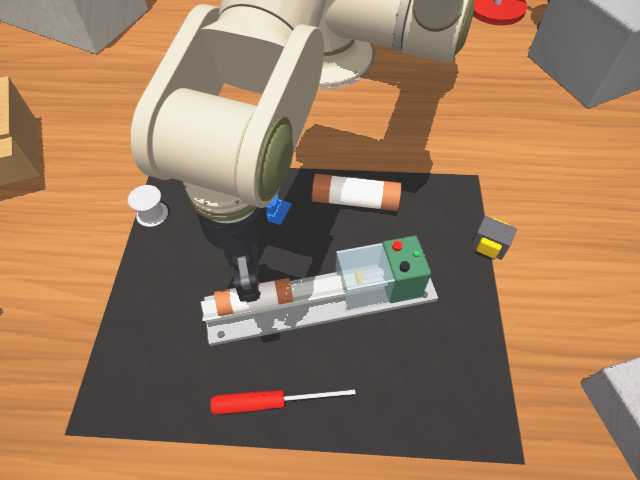

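Emit:
{"method": "jog_arm", "body": {
  "rows": [
    {"hand":0,"dx":1.5,"dy":-0.2,"dz":-0.1,"ax":0,"ay":0,"az":0},
    {"hand":0,"dx":2,"dy":0,"dz":0,"ax":0,"ay":0,"az":0},
    {"hand":0,"dx":2,"dy":0,"dz":0,"ax":0,"ay":0,"az":0},
    {"hand":0,"dx":2,"dy":0,"dz":0,"ax":0,"ay":0,"az":0},
    {"hand":0,"dx":1,"dy":0,"dz":0,"ax":0,"ay":0,"az":0}
  ],
  "newtons": 20
}}

```text
time_s: 9.35
position: [0.674, -0.1534, 0.1075]
tool_rot: [[0.262, -0.002, 0.965], [-0.965, 0.0, 0.262], [-0.001, -1.0, -0.002]]
ft_force: [-0.4, 0.2, 0.7]
grip_width: 0.0004
```

Emit:
{"method": "jog_arm", "body": {
  "rows": [
    {"hand":0,"dx":0,"dy":0,"dz":0,"ax":0,"ay":0,"az":0},
    {"hand":0,"dx":0,"dy":0,"dz":0,"ax":0,"ay":0,"az":0},
    {"hand":0,"dx":0,"dy":0,"dz":0,"ax":0,"ay":0,"az":0},
    {"hand":0,"dx":0,"dy":0,"dz":0,"ax":0,"ay":0,"az":0},
    {"hand":0,"dx":0,"dy":0,"dz":0,"ax":0,"ay":0,"az":0}
  ]
}}

```text
time_s: 9.77
position: [0.674, -0.1495, 0.1093]
tool_rot: [[0.265, -0.0, 0.964], [-0.964, 0.0, 0.265], [-0.0, -1.0, -0.0]]
ft_force: [0.5, -0.8, -0.2]
grip_width: -0.0002
```

```bash
python3 - <<'E'
from h import *
a=np.radians(105.2);d=np.array([np.cos(a),np.sin(a)]);o=np.array([.6335,-.001]);q=o-.153*d
plan([*q,.05],-74.8)
cv2.imwrite('pics/w8.png',imaging.get_image('wrist')[:,:,::-1])
im=imaging.get_image('scene')[:,:,::-1];cv2.imwrite('pics/s8.png',cv2.resize(im[200:360,180:440],None,fx=3,fy=3))
E
```

```text
t 9.7667 p [ 0.674  -0.1495  0.1093] yaw -74.65474091431342 dyaw -0.14525908568657542 tilt [-0.0001 -1.     -0.    ] F [ 0.463  -0.8311 -0.2419] w -0.00015155339116507425
needed tool shift cm (now axes) [-0.0931  5.9336 -0.019 ]
```

View pics/w8.png

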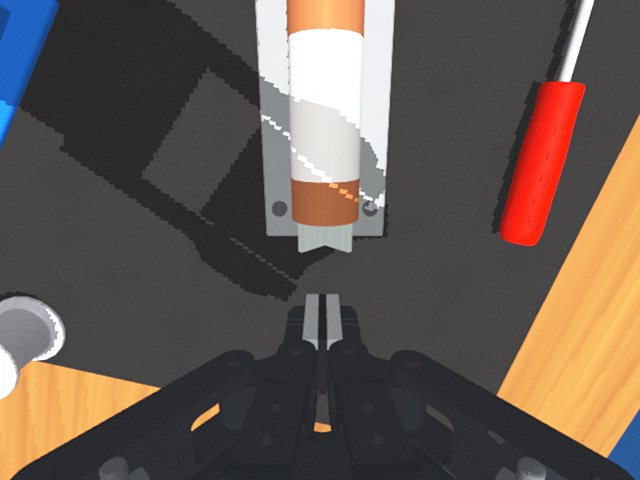

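View pics/s8.png

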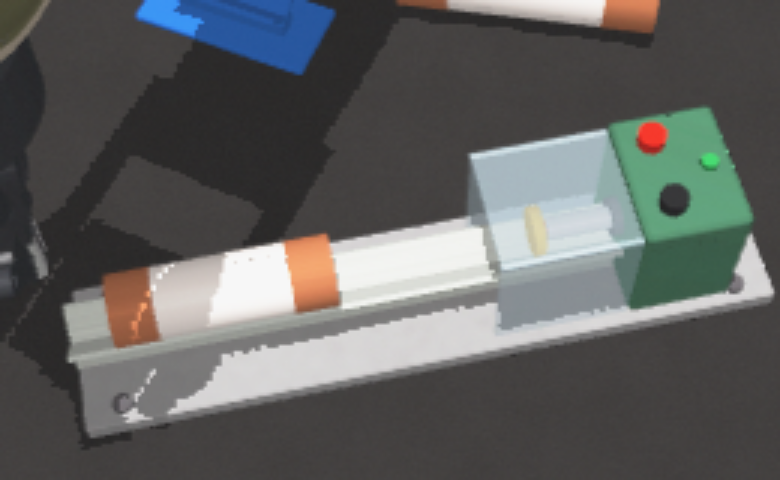

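```bash
python3 - <<'E'
from h import *
a=np.radians(105.2);d=np.array([np.cos(a),np.sin(a)]);o=np.array([.6335,-.001]);n=np.array([-d[1],d[0]])
for u,v in((334,271),(132,309-0),(110,312),(533,230),(541,229)):
    q=ray('scene',180+u/3,200+v/3,.0555)[:2]-o;print(u,v,q@d,q@n)
print((status.observe()['position'][:2]-o)@d)
E
```

```text
334 271 -0.01376078637632732 -0.0036615596409338247
132 309 -0.11349009239647198 -0.003594564833086153
110 312 -0.12412343557361567 -0.0029771112799057593
533 230 0.08783043945351307 -0.0017591155924793938
541 229 0.09188751367610701 -0.002040413146759205
-0.15423011509079843
```

Emit:
{"method": "jog_arm", "body": {
  "rows": [
    {"hand":0,"dx":0,"dy":1.5,"dz":0.05,"ax":0,"ay":0,"az":0},
    {"hand":0,"dx":0,"dy":2,"dz":0,"ax":0,"ay":0,"az":0},
    {"hand":0,"dx":0,"dy":1.5,"dz":0,"ax":0,"ay":0,"az":0},
    {"hand":0,"dx":0,"dy":0.8,"dz":0,"ax":0,"ay":0,"az":0},
    {"hand":0,"dx":0,"dy":0,"dz":0,"ax":0,"ay":0,"az":0}
  ]
}}

```text
time_s: 10.28
position: [0.6738, -0.1498, 0.0494]
tool_rot: [[0.264, -0.003, 0.965], [-0.965, 0.001, 0.264], [-0.002, -1.0, -0.003]]
ft_force: [-0.3, -0.2, -0.2]
grip_width: 0.0001
```

Emit:
{"method": "jog_arm", "body": {
  "rows": [
    {"hand":0,"dx":0,"dy":0,"dz":0,"ax":0,"ay":0,"az":0},
    {"hand":0,"dx":-0.3,"dy":0,"dz":0,"ax":0,"ay":0,"az":0},
    {"hand":0,"dx":-0.3,"dy":0,"dz":0,"ax":0,"ay":0,"az":0},
    {"hand":0,"dx":-0.3,"dy":0,"dz":0,"ax":0,"ay":0,"az":0},
    {"hand":0,"dx":-0.1,"dy":0,"dz":0,"ax":0,"ay":0,"az":0}
  ]
}}

```text
time_s: 10.7
position: [0.672, -0.14, 0.0519]
tool_rot: [[0.264, 0.001, 0.965], [-0.965, -0.0, 0.264], [0.0, -1.0, 0.001]]
ft_force: [-0.3, 0.4, 1.0]
grip_width: -0.0004
```

Emit:
{"method": "jog_arm", "body": {
  "rows": [
    {"hand":0,"dx":-0.2,"dy":0,"dz":0,"ax":0,"ay":0,"az":0},
    {"hand":0,"dx":-0.2,"dy":0,"dz":0,"ax":0,"ay":0,"az":0},
    {"hand":0,"dx":-0.2,"dy":0,"dz":0,"ax":0,"ay":0,"az":0},
    {"hand":0,"dx":-0.2,"dy":0,"dz":0,"ax":0,"ay":0,"az":0},
    {"hand":0,"dx":-0.2,"dy":0,"dz":0,"ax":0,"ay":0,"az":0}
  ]
}}

```text
time_s: 11.12
position: [0.6693, -0.131, 0.0512]
tool_rot: [[0.264, 0.0, 0.965], [-0.965, -0.0, 0.264], [0.0, -1.0, -0.0]]
ft_force: [0.4, -2.4, -0.5]
grip_width: -0.0002
```

Emit:
{"method": "jog_arm", "body": {
  "rows": [
    {"hand":0,"dx":-0.2,"dy":0,"dz":0,"ax":0,"ay":0,"az":0},
    {"hand":0,"dx":-0.2,"dy":0,"dz":0,"ax":0,"ay":0,"az":0},
    {"hand":0,"dx":-0.2,"dy":0,"dz":0,"ax":0,"ay":0,"az":0},
    {"hand":0,"dx":-0.2,"dy":0,"dz":0,"ax":0,"ay":0,"az":0},
    {"hand":0,"dx":-0.2,"dy":0,"dz":0,"ax":0,"ay":0,"az":0}
  ]
}}

```text
time_s: 11.53
position: [0.6667, -0.1213, 0.0513]
tool_rot: [[0.264, 0.0, 0.965], [-0.965, -0.0, 0.264], [0.0, -1.0, 0.0]]
ft_force: [0.9, -1.9, 0.2]
grip_width: -0.0001
```

Emit:
{"method": "jog_arm", "body": {
  "rows": [
    {"hand":0,"dx":-0.2,"dy":0,"dz":0,"ax":0,"ay":0,"az":0},
    {"hand":0,"dx":-0.2,"dy":0,"dz":0,"ax":0,"ay":0,"az":0},
    {"hand":0,"dx":-0.2,"dy":0,"dz":0,"ax":0,"ay":0,"az":0},
    {"hand":0,"dx":-0.2,"dy":0,"dz":0,"ax":0,"ay":0,"az":0},
    {"hand":0,"dx":-0.2,"dy":0,"dz":0,"ax":0,"ay":0,"az":0}
  ]
}}

```text
time_s: 11.95
position: [0.664, -0.1116, 0.0512]
tool_rot: [[0.264, -0.0, 0.965], [-0.965, -0.0, 0.264], [0.0, -1.0, -0.0]]
ft_force: [0.1, -2.4, -0.4]
grip_width: -0.0004
```

```bash
cat >> h.py <<'E'
_a=np.radians(105.2);d=np.array([np.cos(_a),np.sin(_a)]);o=np.array([.6335,-.001]);nn=np.array([-d[1],d[0]])
def cr():
    s=status.observe();q=s['position'][:2]-o;f=s['ft_force'][:2];print('t',s['time_s'],'cradle',q@d,q@nn,'z',s['position'][2],'F along -d',-f@d,'lat',f@nn,s['ft_force'])
E
python3 -c "
from h import *
cr()
im=imaging.get_image('scene')[:,:,::-1];cv2.imwrite('pics/s9.png',cv2.resize(im[200:360,180:440],None,fx=3,fy=3))"
```

```text
t 11.95 cradle -0.11470541404729886 -0.000427052473121717 z 0.05123830983082645 F along -d 2.341801427661766 lat 0.5749736736527472 [ 0.0591 -2.4106 -0.4464]
```

View pics/s9.png

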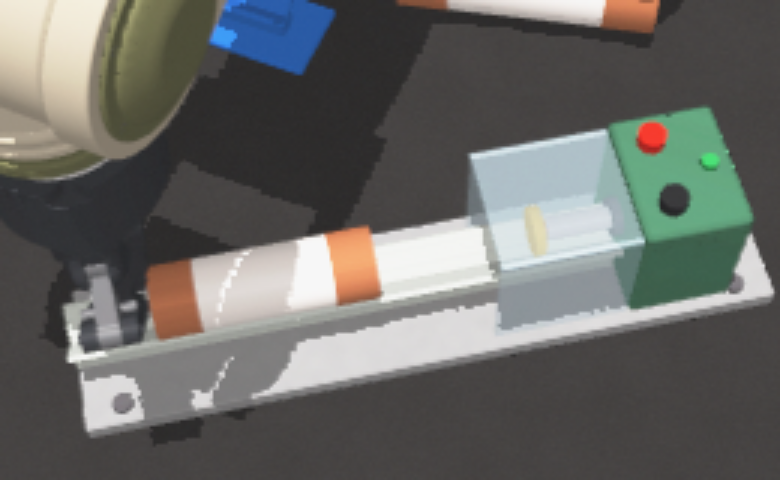

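Emit:
{"method": "jog_arm", "body": {
  "rows": [
    {"hand":0,"dx":-0.3,"dy":0,"dz":0,"ax":0,"ay":0,"az":0},
    {"hand":0,"dx":-0.3,"dy":0,"dz":0,"ax":0,"ay":0,"az":0},
    {"hand":0,"dx":-0.3,"dy":0,"dz":0,"ax":0,"ay":0,"az":0},
    {"hand":0,"dx":-0.3,"dy":0,"dz":0,"ax":0,"ay":0,"az":0},
    {"hand":0,"dx":-0.3,"dy":0,"dz":0,"ax":0,"ay":0,"az":0}
  ]
}}

```text
time_s: 12.42
position: [0.66, -0.0969, 0.0512]
tool_rot: [[0.264, -0.0, 0.965], [-0.965, 0.0, 0.264], [-0.0, -1.0, -0.0]]
ft_force: [-0.9, -3.3, -0.5]
grip_width: -0.0
```

Emit:
{"method": "jog_arm", "body": {
  "rows": [
    {"hand":0,"dx":-0.3,"dy":0,"dz":0,"ax":0,"ay":0,"az":0},
    {"hand":0,"dx":-0.3,"dy":0,"dz":0,"ax":0,"ay":0,"az":0},
    {"hand":0,"dx":-0.3,"dy":0,"dz":0,"ax":0,"ay":0,"az":0},
    {"hand":0,"dx":-0.3,"dy":0,"dz":0,"ax":0,"ay":0,"az":0},
    {"hand":0,"dx":-0.3,"dy":0,"dz":0,"ax":0,"ay":0,"az":0}
  ]
}}

```text
time_s: 12.83
position: [0.656, -0.0825, 0.0512]
tool_rot: [[0.264, -0.0, 0.965], [-0.965, -0.0, 0.264], [0.0, -1.0, -0.0]]
ft_force: [-0.5, -2.5, 1.5]
grip_width: 0.0002
```

Emit:
{"method": "jog_arm", "body": {
  "rows": [
    {"hand":0,"dx":-0.3,"dy":0,"dz":0,"ax":0,"ay":0,"az":0},
    {"hand":0,"dx":-0.3,"dy":0,"dz":0,"ax":0,"ay":0,"az":0},
    {"hand":0,"dx":-0.3,"dy":0,"dz":0,"ax":0,"ay":0,"az":0},
    {"hand":0,"dx":-0.3,"dy":0,"dz":0,"ax":0,"ay":0,"az":0},
    {"hand":0,"dx":-0.3,"dy":0,"dz":0,"ax":0,"ay":0,"az":0}
  ]
}}

```text
time_s: 13.25
position: [0.6521, -0.0681, 0.0512]
tool_rot: [[0.264, -0.0, 0.965], [-0.965, -0.0, 0.264], [0.0, -1.0, -0.0]]
ft_force: [-1.7, -3.4, 1.4]
grip_width: -0.0001
```

```bash
python3 -c "
from h import *
cr()
im=imaging.get_image('scene')[:,:,::-1];cv2.imwrite('pics/s10.png',cv2.resize(im[200:360,180:440],None,fx=3,fy=3))"
```

```text
t 13.25 cradle -0.06958181873872019 -0.0003465379021235996 z 0.051241700665513396 F along -d 2.8617738744261865 lat 2.4875317739533176 [-1.6502 -3.4139  1.4229]
```

View pics/s10.png

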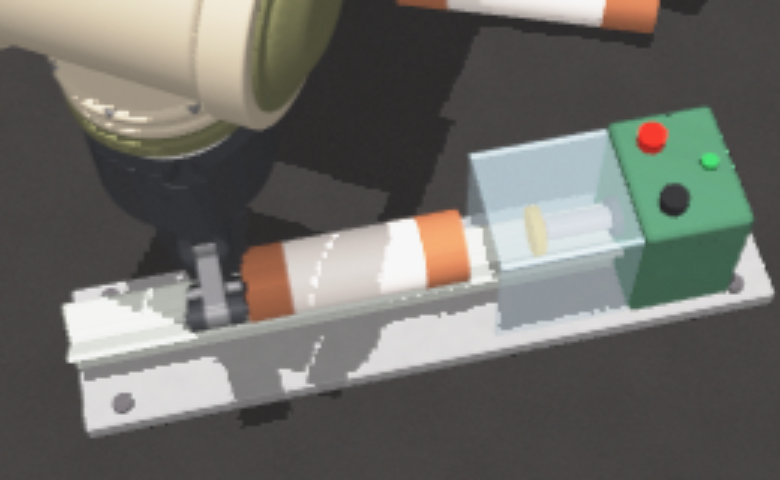

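Emit:
{"method": "jog_arm", "body": {
  "rows": [
    {"hand":0,"dx":-0.3,"dy":0,"dz":0,"ax":0,"ay":0,"az":0},
    {"hand":0,"dx":-0.3,"dy":0,"dz":0,"ax":0,"ay":0,"az":0},
    {"hand":0,"dx":-0.3,"dy":0,"dz":0,"ax":0,"ay":0,"az":0},
    {"hand":0,"dx":-0.3,"dy":0,"dz":0,"ax":0,"ay":0,"az":0},
    {"hand":0,"dx":-0.3,"dy":0,"dz":0,"ax":0,"ay":0,"az":0}
  ]
}}

```text
time_s: 13.72
position: [0.6481, -0.0535, 0.0512]
tool_rot: [[0.264, -0.0, 0.965], [-0.965, -0.0, 0.264], [0.0, -1.0, -0.0]]
ft_force: [0.1, -2.7, 0.3]
grip_width: -0.0002
```

Emit:
{"method": "jog_arm", "body": {
  "rows": [
    {"hand":0,"dx":-0.2,"dy":0,"dz":0,"ax":0,"ay":0,"az":0},
    {"hand":0,"dx":-0.2,"dy":0,"dz":0,"ax":0,"ay":0,"az":0},
    {"hand":0,"dx":-0.2,"dy":0,"dz":0,"ax":0,"ay":0,"az":0},
    {"hand":0,"dx":-0.1,"dy":0,"dz":0,"ax":0,"ay":0,"az":0},
    {"hand":0,"dx":-0.1,"dy":0,"dz":0,"ax":0,"ay":0,"az":0}
  ]
}}

```text
time_s: 14.13
position: [0.6461, -0.046, 0.0512]
tool_rot: [[0.264, -0.0, 0.965], [-0.965, -0.0, 0.264], [0.0, -1.0, -0.0]]
ft_force: [-1.8, -2.8, 0.1]
grip_width: -0.0002
```

```bash
python3 -c "
from h import *
cr()
im=imaging.get_image('scene')[:,:,::-1];cv2.imwrite('pics/s11.png',cv2.resize(im[210:310,280:410],None,fx=6,fy=6,interpolation=cv2.INTER_CUBIC))"
```

```text
t 14.1333 cradle -0.046761246017066264 -0.0003420911220178926 z 0.05122870176021861 F along -d 2.2468395513847916 lat 2.500018247997575 [-1.8235 -2.8237  0.1063]
```

View pics/s11.png

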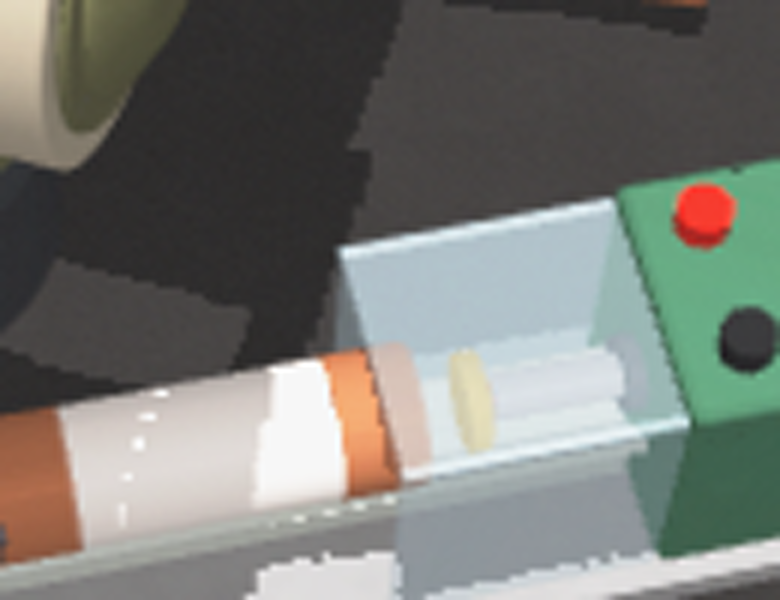

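Emit:
{"method": "jog_arm", "body": {
  "rows": [
    {"hand":0,"dx":-0.05,"dy":0,"dz":0,"ax":0,"ay":0,"az":0},
    {"hand":0,"dx":-0.05,"dy":0,"dz":0,"ax":0,"ay":0,"az":0},
    {"hand":0,"dx":-0.05,"dy":0,"dz":0,"ax":0,"ay":0,"az":0},
    {"hand":0,"dx":-0.05,"dy":0,"dz":0,"ax":0,"ay":0,"az":0},
    {"hand":0,"dx":-0.05,"dy":0,"dz":0,"ax":0,"ay":0,"az":0}
  ]
}}

```text
time_s: 14.6
position: [0.6455, -0.0437, 0.0512]
tool_rot: [[0.264, 0.0, 0.965], [-0.965, -0.0, 0.264], [0.0, -1.0, -0.0]]
ft_force: [-0.9, -3.3, 0.1]
grip_width: 0.0001
```

Emit:
{"method": "jog_arm", "body": {
  "rows": [
    {"hand":0,"dx":-0.05,"dy":0,"dz":0,"ax":0,"ay":0,"az":0},
    {"hand":0,"dx":-0.05,"dy":0,"dz":0,"ax":0,"ay":0,"az":0},
    {"hand":0,"dx":-0.05,"dy":0,"dz":0,"ax":0,"ay":0,"az":0},
    {"hand":0,"dx":0,"dy":0,"dz":0,"ax":0,"ay":0,"az":0},
    {"hand":0,"dx":0,"dy":0,"dz":0,"ax":0,"ay":0,"az":0}
  ]
}}

```text
time_s: 15.02
position: [0.645, -0.0421, 0.0512]
tool_rot: [[0.264, -0.0, 0.965], [-0.965, 0.0, 0.264], [-0.0, -1.0, -0.0]]
ft_force: [0.5, -1.9, 1.0]
grip_width: 0.0004
```

```bash
python3 -c "
from h import *
cr()"
```

```text
t 15.0167 cradle -0.04271343445805631 -0.00033684660827636154 z 0.051208637789428434 F along -d 2.013935926813383 lat -0.006275788627849639 [ 0.5341 -1.9418  0.984 ]
```

Next, 1 mm per call (0.2 mm/row), watching the force against ~2.5 N of sliding friction.

Emit:
{"method": "jog_arm", "body": {
  "rows": [
    {"hand":0,"dx":-0.03,"dy":0,"dz":0,"ax":0,"ay":0,"az":0},
    {"hand":0,"dx":-0.03,"dy":0,"dz":0,"ax":0,"ay":0,"az":0},
    {"hand":0,"dx":-0.03,"dy":0,"dz":0,"ax":0,"ay":0,"az":0},
    {"hand":0,"dx":-0.03,"dy":0,"dz":0,"ax":0,"ay":0,"az":0},
    {"hand":0,"dx":-0.03,"dy":0,"dz":0,"ax":0,"ay":0,"az":0}
  ]
}}

```text
time_s: 15.43
position: [0.6447, -0.0409, 0.0512]
tool_rot: [[0.264, 0.0, 0.965], [-0.965, -0.0, 0.264], [0.0, -1.0, 0.0]]
ft_force: [-0.5, -2.8, 0.6]
grip_width: 0.0003
```

Emit:
{"method": "jog_arm", "body": {
  "rows": [
    {"hand":0,"dx":-0.02,"dy":0,"dz":0,"ax":0,"ay":0,"az":0},
    {"hand":0,"dx":-0.02,"dy":0,"dz":0,"ax":0,"ay":0,"az":0},
    {"hand":0,"dx":-0.02,"dy":0,"dz":0,"ax":0,"ay":0,"az":0},
    {"hand":0,"dx":-0.02,"dy":0,"dz":0,"ax":0,"ay":0,"az":0},
    {"hand":0,"dx":-0.02,"dy":0,"dz":0,"ax":0,"ay":0,"az":0}
  ]
}}

```text
time_s: 15.85
position: [0.6444, -0.0398, 0.0512]
tool_rot: [[0.264, -0.0, 0.965], [-0.965, 0.0, 0.264], [-0.0, -1.0, -0.0]]
ft_force: [0.0, -3.0, 1.2]
grip_width: -0.0001
```

```bash
python3 -c "
from h import *
cr()
im=imaging.get_image('scene')[:,:,::-1];cv2.imwrite('pics/s12.png',cv2.resize(im[210:310,280:410],None,fx=6,fy=6,interpolation=cv2.INTER_CUBIC))"
```

```text
t 15.85 cradle -0.040341293380630645 -0.00034596592455317376 z 0.051211860198751416 F along -d 2.8645358945216097 lat 0.7568737956497787 [ 0.0207 -2.9628  1.2105]
```

View pics/s12.png

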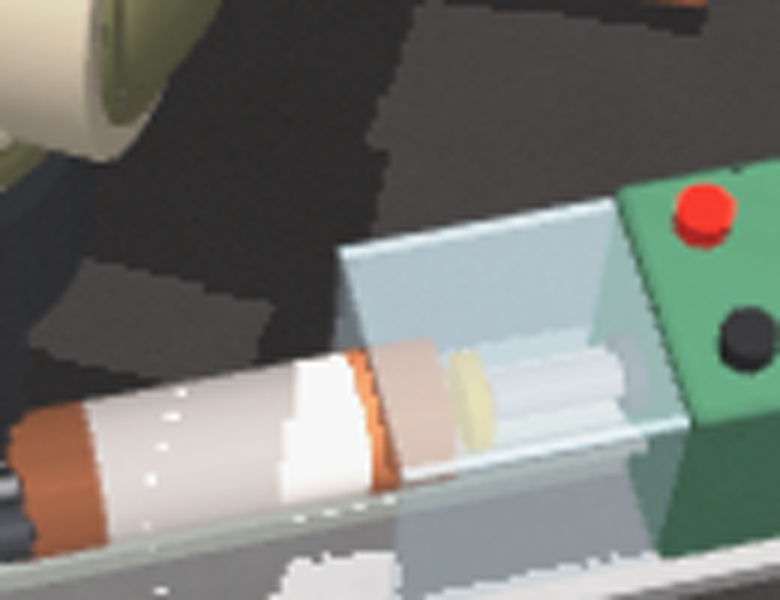

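Emit:
{"method": "jog_arm", "body": {
  "rows": [
    {"hand":0,"dx":-0.02,"dy":0,"dz":0,"ax":0,"ay":0,"az":0},
    {"hand":0,"dx":-0.02,"dy":0,"dz":0,"ax":0,"ay":0,"az":0},
    {"hand":0,"dx":-0.02,"dy":0,"dz":0,"ax":0,"ay":0,"az":0},
    {"hand":0,"dx":-0.02,"dy":0,"dz":0,"ax":0,"ay":0,"az":0},
    {"hand":0,"dx":-0.02,"dy":0,"dz":0,"ax":0,"ay":0,"az":0}
  ]
}}

```text
time_s: 16.32
position: [0.6441, -0.0389, 0.0512]
tool_rot: [[0.264, -0.0, 0.965], [-0.965, 0.0, 0.264], [-0.0, -1.0, 0.0]]
ft_force: [0.0, -3.1, 0.8]
grip_width: 0.0003
```

Emit:
{"method": "jog_arm", "body": {
  "rows": [
    {"hand":0,"dx":-0.02,"dy":0,"dz":0,"ax":0,"ay":0,"az":0},
    {"hand":0,"dx":-0.02,"dy":0,"dz":0,"ax":0,"ay":0,"az":0},
    {"hand":0,"dx":-0.02,"dy":0,"dz":0,"ax":0,"ay":0,"az":0},
    {"hand":0,"dx":-0.02,"dy":0,"dz":0,"ax":0,"ay":0,"az":0},
    {"hand":0,"dx":0,"dy":0,"dz":0,"ax":0,"ay":0,"az":0}
  ]
}}

```text
time_s: 16.73
position: [0.6439, -0.0381, 0.0512]
tool_rot: [[0.264, -0.0, 0.965], [-0.965, 0.0, 0.264], [-0.0, -1.0, -0.0]]
ft_force: [-0.7, -2.5, 2.0]
grip_width: -0.0001
```

Emit:
{"method": "jog_arm", "body": {
  "rows": [
    {"hand":0,"dx":-0.02,"dy":0,"dz":0,"ax":0,"ay":0,"az":0},
    {"hand":0,"dx":-0.02,"dy":0,"dz":0,"ax":0,"ay":0,"az":0},
    {"hand":0,"dx":-0.02,"dy":0,"dz":0,"ax":0,"ay":0,"az":0},
    {"hand":0,"dx":-0.02,"dy":0,"dz":0,"ax":0,"ay":0,"az":0},
    {"hand":0,"dx":0,"dy":0,"dz":0,"ax":0,"ay":0,"az":0}
  ]
}}

```text
time_s: 17.15
position: [0.6437, -0.0373, 0.0513]
tool_rot: [[0.264, 0.0, 0.965], [-0.965, 0.0, 0.264], [0.0, -1.0, 0.0]]
ft_force: [-0.2, -3.0, 1.1]
grip_width: 0.0002
```

Emit:
{"method": "jog_arm", "body": {
  "rows": [
    {"hand":0,"dx":-0.02,"dy":0,"dz":0,"ax":0,"ay":0,"az":0},
    {"hand":0,"dx":-0.02,"dy":0,"dz":0,"ax":0,"ay":0,"az":0},
    {"hand":0,"dx":-0.02,"dy":0,"dz":0,"ax":0,"ay":0,"az":0},
    {"hand":0,"dx":-0.02,"dy":0,"dz":0,"ax":0,"ay":0,"az":0},
    {"hand":0,"dx":0,"dy":0,"dz":0,"ax":0,"ay":0,"az":0}
  ]
}}

```text
time_s: 17.57
position: [0.6435, -0.0365, 0.0512]
tool_rot: [[0.264, -0.0, 0.965], [-0.965, 0.0, 0.264], [-0.0, -1.0, -0.0]]
ft_force: [-0.8, -2.8, 1.4]
grip_width: 0.0002
```

```bash
python3 -c "
from h import *
cr()
im=imaging.get_image('scene')[:,:,::-1];cv2.imwrite('pics/s13.png',cv2.resize(im[250:300,320:385],None,fx=12,fy=12,interpolation=cv2.INTER_CUBIC))"
```

```text
t 17.5667 cradle -0.03691353016610748 -0.000328635057978302 z 0.05120574762307581 F along -d 2.476279074174174 lat 1.5337879330134467 [-0.8309 -2.7918  1.4487]
```

View pics/s13.png

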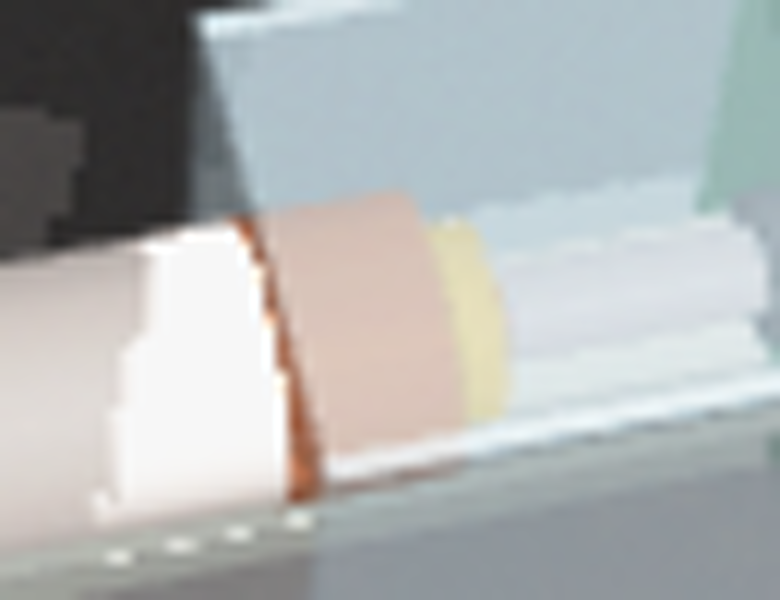

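Emit:
{"method": "jog_arm", "body": {
  "rows": [
    {"hand":0,"dx":-0.02,"dy":0,"dz":0,"ax":0,"ay":0,"az":0},
    {"hand":0,"dx":-0.02,"dy":0,"dz":0,"ax":0,"ay":0,"az":0},
    {"hand":0,"dx":-0.02,"dy":0,"dz":0,"ax":0,"ay":0,"az":0},
    {"hand":0,"dx":0,"dy":0,"dz":0,"ax":0,"ay":0,"az":0},
    {"hand":0,"dx":0,"dy":0,"dz":0,"ax":0,"ay":0,"az":0}
  ]
}}

```text
time_s: 18.03
position: [0.6433, -0.036, 0.0512]
tool_rot: [[0.264, -0.0, 0.965], [-0.965, 0.0, 0.264], [-0.0, -1.0, -0.0]]
ft_force: [0.6, -3.2, 0.4]
grip_width: 0.0002
```

Emit:
{"method": "jog_arm", "body": {
  "rows": [
    {"hand":0,"dx":-0.02,"dy":0,"dz":0,"ax":0,"ay":0,"az":0},
    {"hand":0,"dx":-0.02,"dy":0,"dz":0,"ax":0,"ay":0,"az":0},
    {"hand":0,"dx":-0.02,"dy":0,"dz":0,"ax":0,"ay":0,"az":0},
    {"hand":0,"dx":0,"dy":0,"dz":0,"ax":0,"ay":0,"az":0},
    {"hand":0,"dx":0,"dy":0,"dz":0,"ax":0,"ay":0,"az":0}
  ]
}}

```text
time_s: 18.45
position: [0.6432, -0.0354, 0.0512]
tool_rot: [[0.264, -0.0, 0.965], [-0.965, 0.0, 0.264], [-0.0, -1.0, -0.0]]
ft_force: [-1.0, -2.9, 0.6]
grip_width: -0.0003
```

Emit:
{"method": "jog_arm", "body": {
  "rows": [
    {"hand":0,"dx":-0.02,"dy":0,"dz":0,"ax":0,"ay":0,"az":0},
    {"hand":0,"dx":-0.02,"dy":0,"dz":0,"ax":0,"ay":0,"az":0},
    {"hand":0,"dx":-0.02,"dy":0,"dz":0,"ax":0,"ay":0,"az":0},
    {"hand":0,"dx":0,"dy":0,"dz":0,"ax":0,"ay":0,"az":0},
    {"hand":0,"dx":0,"dy":0,"dz":0,"ax":0,"ay":0,"az":0}
  ]
}}

```text
time_s: 18.87
position: [0.643, -0.0348, 0.0512]
tool_rot: [[0.264, 0.0, 0.965], [-0.965, -0.0, 0.264], [0.0, -1.0, 0.0]]
ft_force: [0.1, -2.7, 0.8]
grip_width: -0.0002
```

Emit:
{"method": "jog_arm", "body": {
  "rows": [
    {"hand":0,"dx":-0.02,"dy":0,"dz":0,"ax":0,"ay":0,"az":0},
    {"hand":0,"dx":-0.02,"dy":0,"dz":0,"ax":0,"ay":0,"az":0},
    {"hand":0,"dx":-0.02,"dy":0,"dz":0,"ax":0,"ay":0,"az":0},
    {"hand":0,"dx":0,"dy":0,"dz":0,"ax":0,"ay":0,"az":0},
    {"hand":0,"dx":0,"dy":0,"dz":0,"ax":0,"ay":0,"az":0}
  ]
}}

```text
time_s: 19.28
position: [0.6429, -0.0344, 0.0512]
tool_rot: [[0.264, 0.0, 0.965], [-0.965, -0.0, 0.264], [0.0, -1.0, 0.0]]
ft_force: [-0.4, -4.8, 0.3]
grip_width: 0.0002
```

Emit:
{"method": "jog_arm", "body": {
  "rows": [
    {"hand":0,"dx":-0.02,"dy":0,"dz":0,"ax":0,"ay":0,"az":0},
    {"hand":0,"dx":-0.02,"dy":0,"dz":0,"ax":0,"ay":0,"az":0},
    {"hand":0,"dx":-0.02,"dy":0,"dz":0,"ax":0,"ay":0,"az":0},
    {"hand":0,"dx":0,"dy":0,"dz":0,"ax":0,"ay":0,"az":0},
    {"hand":0,"dx":0,"dy":0,"dz":0,"ax":0,"ay":0,"az":0}
  ]
}}

```text
time_s: 19.7
position: [0.6429, -0.034, 0.0513]
tool_rot: [[0.263, 0.0, 0.965], [-0.965, -0.001, 0.263], [0.001, -1.0, 0.0]]
ft_force: [0.5, -6.1, 0.0]
grip_width: -0.0004
```

Emit:
{"method": "jog_arm", "body": {
  "rows": [
    {"hand":0,"dx":-0.02,"dy":0,"dz":0,"ax":0,"ay":0,"az":0},
    {"hand":0,"dx":-0.02,"dy":0,"dz":0,"ax":0,"ay":0,"az":0},
    {"hand":0,"dx":-0.02,"dy":0,"dz":0,"ax":0,"ay":0,"az":0},
    {"hand":0,"dx":0,"dy":0,"dz":0,"ax":0,"ay":0,"az":0},
    {"hand":0,"dx":0,"dy":0,"dz":0,"ax":0,"ay":0,"az":0}
  ]
}}

```text
time_s: 20.12
position: [0.6428, -0.0337, 0.0513]
tool_rot: [[0.263, 0.001, 0.965], [-0.965, -0.001, 0.263], [0.001, -1.0, 0.0]]
ft_force: [0.3, -7.4, 0.1]
grip_width: 0.0004
```

```bash
python3 -c "
from h import *
cr()
im=imaging.get_image('scene')[:,:,::-1];cv2.imwrite('pics/s14.png',cv2.resize(im[250:300,320:385],None,fx=12,fy=12,interpolation=cv2.INTER_CUBIC))
cr()"
```

```text
t 20.1167 cradle -0.0340161494464106 -0.0003690321077223014 z 0.05129198965165603 F along -d 7.201532271842273 lat 1.611086219018606 [ 0.3334 -7.372   0.1443]
t 20.1667 cradle -0.0340111942782962 -0.00037479409696736384 z 0.051300216115304 F along -d 6.838469786972513 lat 1.9650701940326234 [-0.1034 -7.1145 -0.2635]
```

View pics/s14.png

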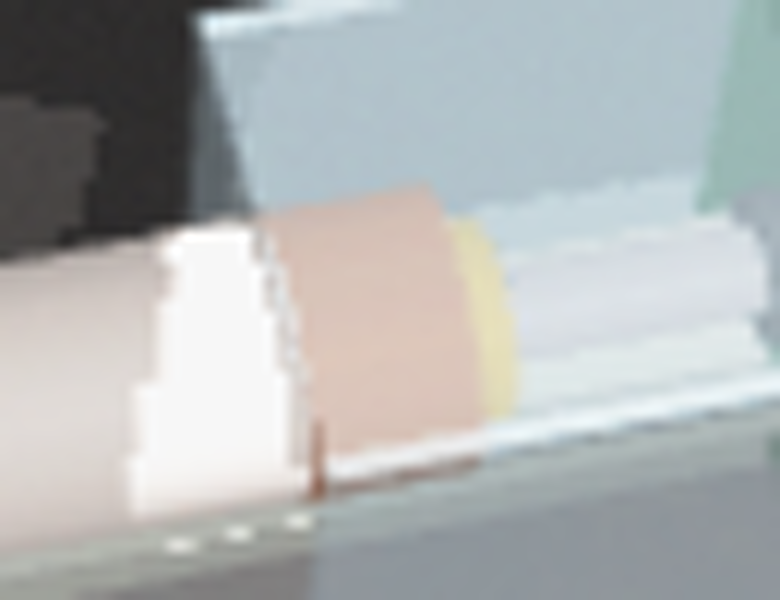

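The disc has moved (back edge from about column 505 to 518 in the crop), so the contact is partly sprung in at about 4.5 N. Backing off gently.

Emit:
{"method": "jog_arm", "body": {
  "rows": [
    {"hand":0,"dx":0.03,"dy":0,"dz":0,"ax":0,"ay":0,"az":0},
    {"hand":0,"dx":0.05,"dy":0,"dz":0,"ax":0,"ay":0,"az":0},
    {"hand":0,"dx":0.1,"dy":0,"dz":0,"ax":0,"ay":0,"az":0},
    {"hand":0,"dx":0.3,"dy":0,"dz":0,"ax":0,"ay":0,"az":0},
    {"hand":0,"dx":0.7,"dy":0,"dz":0,"ax":0,"ay":0,"az":0}
  ]
}}

```text
time_s: 20.58
position: [0.6456, -0.0436, 0.0511]
tool_rot: [[0.265, -0.0, 0.964], [-0.964, 0.001, 0.265], [-0.001, -1.0, -0.0]]
ft_force: [-0.1, 0.3, 0.0]
grip_width: -0.0001
```

Emit:
{"method": "jog_arm", "body": {
  "rows": [
    {"hand":0,"dx":1.5,"dy":0,"dz":0,"ax":0,"ay":0,"az":0},
    {"hand":0,"dx":2,"dy":-1,"dz":0,"ax":0,"ay":0,"az":0},
    {"hand":0,"dx":1,"dy":-2,"dz":0,"ax":0,"ay":0,"az":0},
    {"hand":0,"dx":0,"dy":-2,"dz":0,"ax":0,"ay":0,"az":0},
    {"hand":0,"dx":0,"dy":-1,"dz":0,"ax":0,"ay":0,"az":0}
  ]
}}

```text
time_s: 21.0
position: [0.6586, -0.0899, 0.1135]
tool_rot: [[0.262, 0.003, 0.965], [-0.965, -0.001, 0.262], [0.002, -1.0, 0.003]]
ft_force: [1.0, -0.4, -0.2]
grip_width: -0.0005
```

Emit:
{"method": "jog_arm", "body": {
  "rows": [
    {"hand":0,"dx":0,"dy":0,"dz":0,"ax":0,"ay":0,"az":0},
    {"hand":0,"dx":0,"dy":0,"dz":0,"ax":0,"ay":0,"az":0},
    {"hand":0,"dx":0,"dy":0,"dz":0,"ax":0,"ay":0,"az":0},
    {"hand":0,"dx":0,"dy":0,"dz":0,"ax":0,"ay":0,"az":0},
    {"hand":0,"dx":0,"dy":0,"dz":0,"ax":0,"ay":0,"az":0}
  ]
}}

```text
time_s: 21.42
position: [0.6572, -0.0876, 0.1102]
tool_rot: [[0.264, -0.002, 0.965], [-0.965, 0.001, 0.264], [-0.001, -1.0, -0.002]]
ft_force: [-0.7, -0.1, 0.6]
grip_width: 0.0002
```

```bash
python3 -c "
from h import *
cr()
im=imaging.get_image('scene')[:,:,::-1];cv2.imwrite('pics/s15f.png',im);cv2.imwrite('pics/s15.png',cv2.resize(im[250:300,320:385],None,fx=12,fy=12,interpolation=cv2.INTER_CUBIC))
cr()"
```

```text
t 21.4167 cradle -0.08974710797225098 -0.00016842211274318728 z 0.11016192287531618 F along -d -0.046417164728151314 lat 0.7046730041634107 [-0.6922 -0.14    0.571 ]
t 21.4667 cradle -0.08986425073896463 -0.0002494359098414789 z 0.11040041262630071 F along -d 0.5119776442288082 lat -0.329231674094205 [ 0.4519 -0.4077  0.4841]
```

View pics/s15.png

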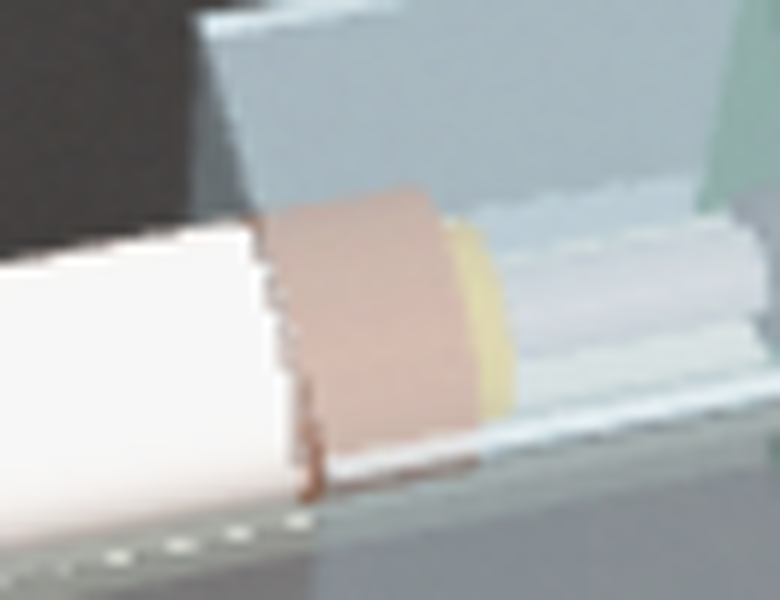

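View pics/s15f.png

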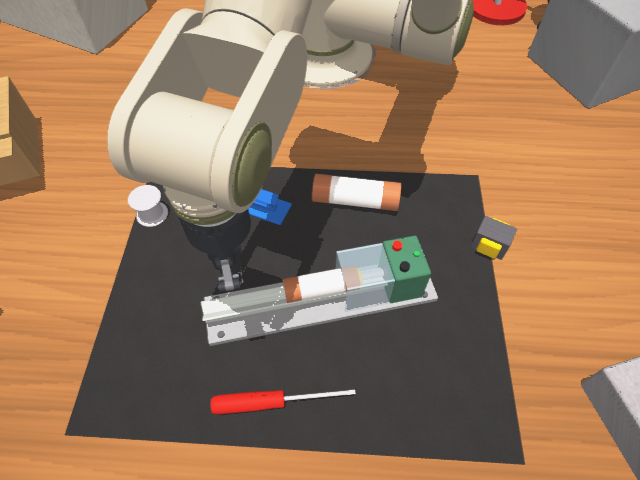

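The fuse is bearing on the disc: its edge is at crop column 513, against 505 free and 518 at full push. The bystanders haven't moved and the tool is clear, so I'm handing in.

```bash
python3 -c "
from rig import job
print(job.close_job())"
```

```text
the job is handed in; nothing more can be done
None
```

The fuse is in the tester groove, pressing lightly on the brass contact with the contact partly sprung in, and the job is handed in. I gripped the smaller white fuse from the blue rest, laid it flat at about cradle x = -70 mm and let go. I then pushed it along the groove with the closed fingers.

- **Push force:** sliding friction was about 2.5 to 3 N. The total push peaked at about 7.2 N, so the contact saw roughly 4.5 N, well below the 15 N limit.
- **Final position:** after I backed off, the fuse was still against the disc. The disc sat about 8 px in from its free position, in a crop enlarged 12 times, which is roughly 0.5 to 1 mm of spring. That is a reading by eye at well under one camera pixel, so take it as approximate.
- **Robot and bench:** the last force readings were within noise (under 1 N), with the gripper clear at z = 0.11 m. The spool, transformer, screwdriver and large fuse look unmoved in the last picture. The arm hid the black fuse there, so I could not check it.
- **Disagreements:** my estimates of the groove's sideways position differed by 1 to 2 mm between views. Laying the fuse down showed a brief sideways load of about 5 N, which I eased off before letting go. The contact also met the fuse about 1 mm or so past where the camera estimate put it.
- **Time:** handed in at about 21.5 s of the 72 s allowed.

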